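# Hang the measuring cups in a nest on the slanted peg

## Robot

A 7-joint arm with a two-finger parallel gripper is mounted at the origin on a cart in front of the work surface, level with it; the furniture and walls round the work are solid. World frame = base frame: x ahead of the robot, y to its left, z up, the work surface at z = 0. Lengths are in m, angles in degrees, forces in N, time in s.
With the tool pointing down it reaches from about 0.4 to 0.85 m from the base axis. Payload 6.9 kg.
Tool frame: the origin (TCP) lies midway between the tips of the shut fingers; the grasp point (between the pads) lies 19 mm behind it (bot.grasp_offset is the distance from the TCP to the grasp point, in m); z points along the fingers, x is the direction in which the jaws open and shut, and the axes are right-handed (so a half turn about z gives the same grasp; the last joint's range is limited). The gripper opens to 85 mm and grips with 20 to 120 N. Pads are 22 mm wide; open, the fingers measure 114 mm over their backs; the gripper's body (76 mm by 85 mm) begins 54 mm behind the grasp point. The pads swing forward as they close: fully open they stand 13 mm farther back than shut.
Start: joints at [-69.471, 29.078, -13.613, 85.955, 7.202, 65.827, -8.869], TCP at [0.156, 0.605, 0.211] pointing down, gripper open.
Joint ranges: [-176.47, 176.47], [-13.61, 117.27], [-81.72, 77.17], [0.22, 143.17], [-87.28, 267.28], [10, 112.55], [-165.47, 165.47]. Speed limits (degrees/s): [136.94, 136.94, 180, 180, 180, 180, 180].

## Interface

Orientations are given as [roll, pitch, yaw] about the fixed x, y, z axes, in that order (R = Rz(yaw) Ry(pitch) Rx(roll)).
In Python, from plant import bot, imaging, finder gives the robot as it stands. The module is installed in compiled form; this text tells all that it offers.
- The arm moves only by the tool move_arm, never from a script. Its argument "moves" is a list of rows, each a list of 3 entries, a list of its own where there are three numbers: the shift along the tool's x, y, z in mm, then the turn, a rotation vector about the tool's x, y, z in rad, then the opening, from 0 (shut) to 1 (fully open). In form: [[[tx, ty, tz], [wx, wy, wz], grip], ...]. A call has 1 to 8 rows; each row is the pose to reach, as a shift and turn from the pose commanded when the call began, along the tool's axes at that moment; what a row does not reach only later rows make up. A row lasts 1/10 s, in which the tool goes at most 50 mm and 8.59 degrees, less where a joint would pass 70% of its speed; a pose out of reach is approached as far as the arm can. A call with a gripper value outside its range is refused whole. The fingers move at their own pace and stop on an object; "grip_force" is the grip in N (left out, the last holds). Time passes only in rows, so rows that repeat a pose let the fingers close. It gives the time, the measured TCP pose, the force and the opening at its end, in the units of the state.
- bot.sense(): the state, without advancing time (a new reading comes with each control period).
- imaging.snapshot(name): name is "scene" or "top" or "wrist"; returns (picture, depth): 400x640x3 uint8, red, green, blue; 400x640 float32, m along the optical axis (not along the pixel's ray), 0 where there is no reading.
- imaging.camera_info(name): a dict with "K" (3x3 intrinsics, pixels), "k1" (the pictures are not rectified: a ray, as slopes to the right and down, at radius r is drawn at 1 + k1 r^2 times it, then the intrinsics apply), "rvec" (rotation vector, rad) and "tvec" (3), from world to camera coordinates, as OpenCV has them; the wrist camera has in their place "tool_from_camera" (4x4, takes a point from camera to tool coordinates, whose origin is the TCP and whose axes are the tool frame's). Camera axes: x right, y down, z forward; pixel columns grow to the right and rows downward; lengths in m; the calibration is good to about 2 mm. A picture is of the moment at which its call begins: read the wrist's pose just before it. camera_info takes no time and is no camera call.
- bot.hand_in(): hands the job in, once; it reports no verdict.
Trained networks look in the newest picture that a camera, given by its name, has taken for a name from the list of things; names that differ only in an ending like _2 or _b are one class to them, and where a whole thing is asked for, a point or a joint stands for the part that bears it (a point fixed in the world has none). Each returns a list of dicts, best first, with "p" (0 to 1); they miss things now and then, are a little off and sometimes report something else, mostly with a low value. They report only what shows in the picture. A call takes as long as a camera call.
- finder.search_frame(name, camera): "position" ([column, row] in pixels, amid what is visible of it).
The state is a dict: "time": time; "joint_pos": joint angles; "dq": joint speeds; "joint_torque": joint torques, N m; "eef_pos": TCP position; "eef_rot": TCP orientation; "wrist_force": force on the tool from outside, world axes, zero at the start; "ft_torque": the same for the moment, N m; "grip_width": opening from 0.0 (shut) to 1.0 (fully open).
Only numpy, scipy, OpenCV 4.12 (cv2) and the standard library are available. Lean on these libraries where they do the work, as an engineer would, in place of code of your own. Each camera call takes 0.05 s, during which the arm holds its last target.

## Task

Put the wooden measuring cups away: hang every cup that is here by the eye of its handle on the slanted peg of the leaning stand, all in one nest - largest against the board, each smaller one sitting inside the next larger, bowls hanging down the board, all pushed fully home. If a cup that is already on the peg is in the way of a larger one, take it off first and hang it again in its turn. Do not tip a cup over or shift the other things on the worktop.

Things in the scene. Friction and masses are not known exactly. Their poses are not given: they have to be found in the camera images.
- cup_96: the largest wooden measuring cup (may be absent): round bowl, outer diameter 96 mm, 48 mm high, straight wall 3 mm, floor 10 mm thick; level handle from its rim. Origin: centre of the underside; x towards the handle, z out of the mouth. 140 g (x0.8 to 1.2). Starts upright on the worktop, handle away from the robot.
- cup_96_grip (a point): where to take that cup's handle, a flat bar 18 mm wide and 6 mm thick, its top flush with the rim: mid-width, mid-thickness, 72 mm from the cup's axis, 45 mm above its underside. In the nest the next handle lies 4 mm below: fingertips that reach deeper land on it
- cup_96_eye (a point): centre of the hole in that cup's handle end (eye 29 mm across, hole 17 mm, through, parallel to the cup's axis), 100 mm from the cup's axis and 45 mm above its underside on every cup, so the eyes of nested cups line up
- cup_82: the second largest wooden measuring cup (may be absent): round bowl, outer diameter 82 mm, 48 mm high, straight wall 3 mm, floor 10 mm thick; level handle from its rim. Origin: centre of the underside; x towards the handle, z out of the mouth. 120 g (x0.8 to 1.2). If present, it hangs on the peg at the start.
- cup_82_grip (a point): where to take that cup's handle, a flat bar 18 mm wide and 6 mm thick, its top flush with the rim: mid-width, mid-thickness, 72 mm from the cup's axis, 45 mm above its underside. In the nest the next handle lies 4 mm below: fingertips that reach deeper land on it
- cup_82_eye (a point): centre of the hole in that cup's handle end (eye 29 mm across, hole 17 mm, through, parallel to the cup's axis), 100 mm from the cup's axis and 45 mm above its underside on every cup, so the eyes of nested cups line up
- cup_68: the middle-sized wooden measuring cup (may be absent): round bowl, outer diameter 68 mm, 48 mm high, straight wall 3 mm, floor 10 mm thick; level handle from its rim. Origin: centre of the underside; x towards the handle, z out of the mouth. 100 g (x0.8 to 1.2). Starts upright on the worktop, handle away from the robot.
- cup_68_grip (a point): where to take that cup's handle, a flat bar 18 mm wide and 6 mm thick, its top flush with the rim: mid-width, mid-thickness, 72 mm from the cup's axis, 45 mm above its underside. In the nest the next handle lies 4 mm below: fingertips that reach deeper land on it
- cup_68_eye (a point): centre of the hole in that cup's handle end (eye 29 mm across, hole 17 mm, through, parallel to the cup's axis), 100 mm from the cup's axis and 45 mm above its underside on every cup, so the eyes of nested cups line up
- cup_54: the second smallest wooden measuring cup (may be absent): round bowl, outer diameter 54 mm, 48 mm high, straight wall 3 mm, floor 10 mm thick; level handle from its rim. Origin: centre of the underside; x towards the handle, z out of the mouth. 80 g (x0.8 to 1.2). Starts upright on the worktop, handle away from the robot.
- cup_54_grip (a point): where to take that cup's handle, a flat bar 18 mm wide and 6 mm thick, its top flush with the rim: mid-width, mid-thickness, 72 mm from the cup's axis, 45 mm above its underside. In the nest the next handle lies 4 mm below: fingertips that reach deeper land on it
- cup_54_eye (a point): centre of the hole in that cup's handle end (eye 29 mm across, hole 17 mm, through, parallel to the cup's axis), 100 mm from the cup's axis and 45 mm above its underside on every cup, so the eyes of nested cups line up
- cup_40: the smallest wooden measuring cup (may be absent): round bowl, outer diameter 40 mm, 48 mm high, straight wall 3 mm, floor 10 mm thick; level handle from its rim. Origin: centre of the underside; x towards the handle, z out of the mouth. 60 g (x0.8 to 1.2). Starts upright on the worktop, handle away from the robot.
- cup_40_grip (a point): where to take that cup's handle, a flat bar 18 mm wide and 6 mm thick, its top flush with the rim: mid-width, mid-thickness, 72 mm from the cup's axis, 45 mm above its underside. In the nest the next handle lies 4 mm below: fingertips that reach deeper land on it
- cup_40_eye (a point): centre of the hole in that cup's handle end (eye 29 mm across, hole 17 mm, through, parallel to the cup's axis), 100 mm from the cup's axis and 45 mm above its underside on every cup, so the eyes of nested cups line up
- stand: dark wooden stand, fixed: a board 130 mm wide, 205 mm long, leaning back at 32 degrees from level, low edge to the robot, 133 mm high at the back; a rail 12 mm high along either side of its lower half, 106 mm apart inside. Origin under its centre on the worktop, x level towards its high back. Carries the peg 168 mm up the slope, on its centre line. A cup nested in a larger one stands on that one's floor, 10 mm higher, with 4 mm between their handles.
- peg: steel peg, fixed square to the board: 9 mm thick, 95 mm long, points up and to the robot, 58 degrees above level. Origin: its root on the board's face; z along it to the tip, x up the slope, y level. The first hung cup lies with its underside flat on the board, axes parallel to these, bowl down the slope, origin at (-100, 0, 0) mm; each next nested cup 10 mm higher in z.
- peg_tip (a point): centre of the peg's free end
- clear_patch (a point): point on the worktop between the standing cups and the stand; at the start nothing is within 52 mm of it, nor on a strip 60 mm wide running 120 mm from it straight away from the robot (+x): room to set a cup down, handle away from the robot
- tuna_tin: bystander: flat round tin, 86 mm across, 40 mm high; origin at the centre of its underside
- tape_roll: bystander: roll of tape lying flat, 104 mm across, 25 mm high; origin at the centre of its underside
- spread_tub: bystander: lidded plastic tub, 96x137 mm, 53 mm high; origin at the centre of its underside
- salt_shaker: bystander: salt shaker, 44 mm across, 90 mm high; origin at the centre of its underside
- keys: bystander: small bunch of keys lying flat, 110x121 mm, 8 mm high; origin at the centre of its underside

How it is judged:
By the outcome, as a careful person would: the job done as asked, in the order asked, and still so for the second after the job is handed in, with the robot touching nothing.
Of cup_96, cup_82 only 1 to 2 are there at a start; the rules pass over those that are not, and their reading is None.
At some moment in a run one of cup_96, cup_68, cup_54 may be knocked a few centimetres aside while the robot is not near it.
It also fails if it takes over 210 s, if anything falls off the work surface, if the arm or the gripper's body presses on something with over 40 N, if the wrist force passes 120 N, or if a joint passes its speed limit or range.

## Working session

There is one attempt and no reset: what is moved stays moved. The work goes in short steps, Python scripts to look and compute and a tool call to move; the robot and the scene stay as the last step left them, time stands still between calls to the robot, and variables do not carry over. Pictures are saved under pics/ and viewed, and the job is handed in when it is done.

Besides the shell and the picture viewer there is one more tool, called after "Request:" in YAML: its name, and indented under it one key for each argument. move_arm: Moves the arm, as the interface text tells. Its arguments: {"type":"object","properties":{"moves":{"type":"array","items":{"type":"array"}},"grip_force":{"type":"number"}},"required":["moves"]}

```bash
mkdir -p pics; ls; python3 - <<'E'
from plant import bot, imaging, finder
import cv2
s=bot.sense()
for k in s: print(k,s[k])
print(bot.grasp_offset)
for n in ["scene","top","wrist"]:
    p,d=imaging.snapshot(n); cv2.imwrite(f"pics/{n}0.png",p[...,::-1])
    print(n,imaging.camera_info(n))
    import numpy as np; np.save(f"pics/{n}0.npy",d)
E
```

```text
pics
time 0.0
joint_pos [-69.47112042  29.12679481 -13.60793239  86.00899479   7.20335319
  65.82679156  -8.86821436]
dq [-0.08883971  0.07565717 -0.06285258 -0.04086961  0.02447776  0.08090786
 -0.02130923]
joint_torque [ 4.84517004e-04 -6.20592427e+01 -2.18680367e+00 -2.49649465e+01
  1.25719397e-02  1.21968382e-02 -5.50110911e-06]
eef_pos [0.15628017 0.60458676 0.20981363]
eef_rot [1.79996458e+02 1.03605138e-01 7.55174767e+01]
wrist_force [ 0.1709646  -0.55217887 -0.0260134 ]
ft_torque [-0.00665966 -0.02551839  0.01815384]
grip_width 1.0032788917983912
0.0187
scene {'K': array([[489.43570784,   0.        , 322.50739422],
       [  0.        , 489.43570784, 192.55334546],
       [  0.        ,   0.        ,   1.        ]]), 'k1': -0.1485172130643758, 'rvec': array([ 0.84981001, -2.56658289,  1.02827847]), 'tvec': array([0.42036665, 0.33738056, 1.53083802])}
top {'K': array([[459.43289296,   0.        , 325.48331531],
       [  0.        , 459.43289296, 206.73616471],
       [  0.        ,   0.        ,   1.        ]]), 'k1': 0.03877182264271704, 'rvec': array([ 2.13836961, -2.19377937,  0.14942878]), 'tvec': array([0.00443933, 0.53761483, 1.30431206])}
wrist {'K': array([[329.30820518,   0.        , 316.32628312],
       [  0.        , 329.30820518, 197.00256271],
       [  0.        ,   0.        ,   1.        ]]), 'k1': -0.00034690632090750057, 'tool_from_camera': array([[ 9.99999698e-01,  4.51461955e-04,  6.32569609e-04,
        -8.22381546e-04],
       [-6.03874510e-04,  9.63747630e-01,  2.66814808e-01,
        -6.71141856e-02],
       [-4.89180727e-04, -2.66815109e-01,  9.63747611e-01,
        -1.63230209e-01],
       [ 0.00000000e+00,  0.00000000e+00,  0.00000000e+00,
         1.00000000e+00]])}
```

View pics/scene0.png

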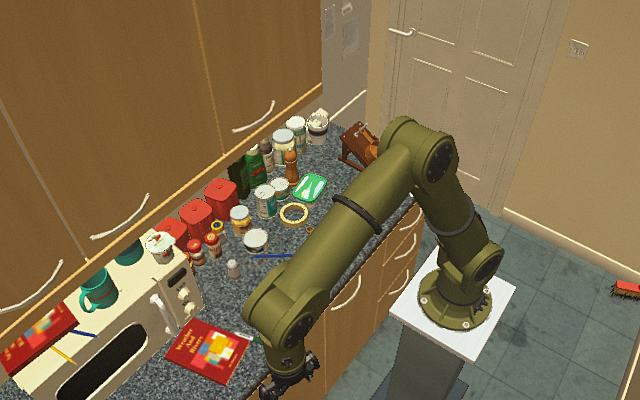

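View pics/top0.png

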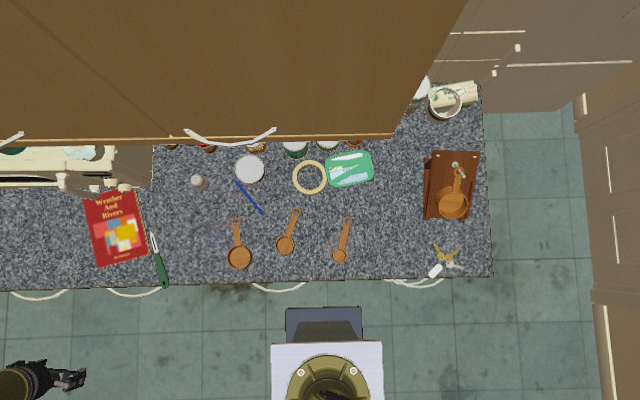

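```bash
cat > h.py <<'E'
import numpy as np, cv2
from scipy.spatial.transform import Rotation as R
from plant import bot, imaging, finder
def cam(n):
    ci=imaging.camera_info(n)
    if n!='wrist':
        Rm=R.from_rotvec(ci['rvec']).as_matrix(); t=np.array(ci['tvec'])
        T=np.eye(4); T[:3,:3]=Rm.T; T[:3,3]=-Rm.T@t
    else:
        T=tool()@np.array(ci['tool_from_camera'])
    return np.array(ci['K']),ci['k1'],T
def tool(s=None):
    s=s or bot.sense()
    T=np.eye(4); T[:3,:3]=R.from_euler('xyz',s['eef_rot'],degrees=True).as_matrix(); T[:3,3]=s['eef_pos']
    return T
def rays(K,k1,uv):
    uv=np.asarray(uv,float).reshape(-1,1,2)
    return cv2.undistortPoints(uv,K,np.array([k1,0,0,0.]),None).reshape(-1,2)
def cloud(n,d,C=None):
    K,k1,T=C or cam(n)
    v,u=np.mgrid[0:400,0:640]
    r=rays(K,k1,np.stack([u.ravel(),v.ravel()],1).astype(float))
    z=d.ravel().astype(float)
    P=np.c_[r*z[:,None],z]@T[:3,:3].T+T[:3,3]
    P[z<=0]=np.nan
    return P.reshape(400,640,3)
def proj(P,C):
    K,k1,T=C; P=np.asarray(P,float).reshape(-1,3)
    Ti=np.linalg.inv(T); rv=cv2.Rodrigues(Ti[:3,:3])[0]
    return cv2.projectPoints(P,rv,Ti[:3,3],K,np.array([k1,0,0,0.]))[0].reshape(-1,2)
def onplane(uv,z,C):
    K,k1,T=C; r=rays(K,k1,uv); D=np.c_[r,np.ones(len(r))]@T[:3,:3].T
    s=(z-T[2,3])/D[:,2]; return T[:3,3]+D*s[:,None]
E
python3 - <<'E'
from h import *
im=cv2.imread('pics/top0.png'); 
cv2.imwrite('pics/t0a.png',cv2.resize(im[190:280,210:390],None,fx=4,fy=4,interpolation=cv2.INTER_CUBIC))
cv2.imwrite('pics/t0b.png',cv2.resize(im[130:290,400:500],None,fx=3.5,fy=3.5,interpolation=cv2.INTER_CUBIC))
d=np.load('pics/top0.npy'); C=cam('top'); print(C[2])
P=cloud('top',d,C)
for u,v in [(239,257),(239,225),(285,243),(340,253),(345,222),(452,203),(458,163),(320,100),(320,230),(300,130),(440,105)]: print(u,v,P[v,u].round(4))
hsv=cv2.cvtColor(im,cv2.COLOR_BGR2HSV)
for n in ['cup_96','cup_82','cup_68','cup_54','cup_40','stand','peg_tip']:
    print(n,[(np.round(x['position'],1).tolist(),round(x['p'],2)) for x in finder.search_frame(n,'top')][:3])
E
```

```text
[[-0.02646725 -0.99229867  0.12100755  0.37576037]
 [-0.99954209  0.02449382 -0.017767    0.01444277]
 [ 0.01466623 -0.12142238 -0.99249257  1.3597334 ]
 [ 0.          0.          0.          1.        ]]
239 257 [0.3993 0.2454 0.0112]
239 225 [0.4895 0.2393 0.0456]
285 243 [0.4361 0.1111 0.0169]
340 253 [ 0.4031 -0.0486  0.009 ]
345 222 [ 0.4945 -0.0667 -0.001 ]
452 203 [ 0.5361 -0.3705  0.0598]
458 163 [ 0.6402 -0.3772  0.1153]
320 100 [0.6243 0.0063 0.6776]
320 230 [0.4725 0.0082 0.    ]
300 130 [0.6243 0.0434 0.5202]
440 105 [ 0.8212 -0.3481  0.0738]
cup_96 [([238.9, 252.4], 0.86), ([453.4, 199.1], 0.68), ([290.1, 239.7], 0.67)]
cup_82 [([238.9, 252.4], 0.86), ([453.4, 199.1], 0.68), ([290.1, 239.7], 0.67)]
cup_68 [([238.9, 252.4], 0.86), ([453.4, 199.1], 0.68), ([290.1, 239.7], 0.67)]
cup_54 [([238.9, 252.4], 0.86), ([453.4, 199.1], 0.68), ([290.1, 239.7], 0.67)]
cup_40 [([238.9, 252.4], 0.86), ([453.4, 199.1], 0.68), ([290.1, 239.7], 0.67)]
stand [([446.2, 175.3], 0.59)]
peg_tip [([303.6, 166.9], 0.56)]
```

View pics/t0a.png

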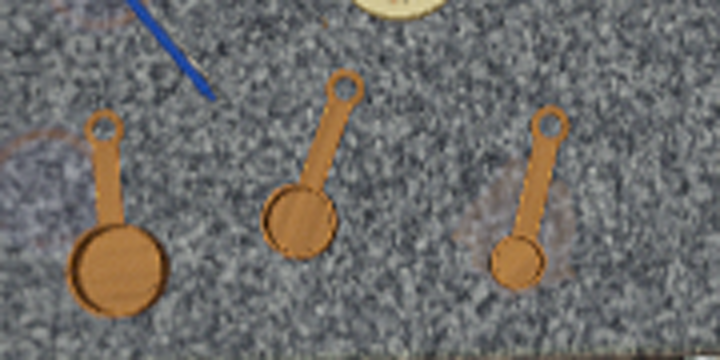

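View pics/t0b.png

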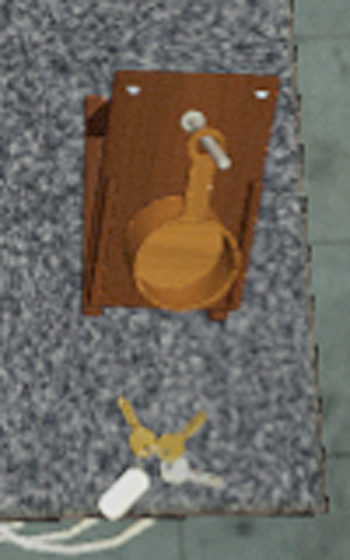

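```bash
cat >> h.py <<'E'
def go(p,Rm=None,yaw=None,pitch=None):
    T=tool()
    if Rm is None: Rm=down(yaw)
    s=(np.asarray(p)-T[:3,3])@T[:3,:3]*1000
    w=R.from_matrix(T[:3,:3].T@Rm).as_rotvec()
    print('shift',s.round(1).tolist(),'turn',w.round(4).tolist(),'dist',np.linalg.norm(s).round(1),'deg',np.rad2deg(np.linalg.norm(w)).round(1))
def down(yaw):
    return R.from_euler('xyz',[180,0,yaw],degrees=True).as_matrix()
E
python3 -c "
from h import *
go([0.42,0.14,0.30],yaw=90)"
```

```text
shift [-384.4, 371.6, -89.3] turn [-0.0, 0.0001, -0.2528] dist 542.0 deg 14.5
```

Request:
move_arm:
  moves:
    - [[-384,372,-89],[0,0,-0.2528],1]
    - [[-384,372,-89],[0,0,-0.2528],1]
    - [[-384,372,-89],[0,0,-0.2528],1]
    - [[-384,372,-89],[0,0,-0.2528],1]
    - [[-384,372,-89],[0,0,-0.2528],1]
    - [[-384,372,-89],[0,0,-0.2528],1]
    - [[-384,372,-89],[0,0,-0.2528],1]
    - [[-384,372,-89],[0,0,-0.2528],1]

```text
time: 1.3
eef_pos: [0.3519, 0.2602, 0.2771]
eef_rot: [180.0, -0.0, 90.0]
wrist_force: [2.3, 0.2, 0.8]
grip_width: 1.002
```

```bash
python3 - <<'E'
from h import *
d=np.load('pics/top0.npy'); C=cam('top'); P=cloud('top',d,C)
im=cv2.imread('pics/top0.png')
# board pixels
for u,v in [(438,155),(470,155),(450,158),(436,170),(468,175),(437,185),(435,200),(455,168),(464,178),(463,176),(455,164),(459,171)]: print(u,v,P[v,u].round(4),im[v,u])
Q=P[150:220,420:482].reshape(-1,3); c=im[150:220,420:482].reshape(-1,3).astype(int)
# RANSAC plane 
Q=Q[(Q[:,2]>0.015)]
rng=np.random.default_rng(0);best=0
for i in range(3000):
    a=Q[rng.choice(len(Q),3,False)]; n=np.cross(a[1]-a[0],a[2]-a[0]); n/=np.linalg.norm(n)+1e-12
    k=np.abs((Q-a[0])@n)<0.003
    ang=np.degrees(np.arccos(abs(n[2])))
    if 25<ang<40 and k.sum()>best: best=k.sum(); K=k
c0=Q[K].mean(0); n=np.linalg.svd(Q[K]-c0)[2][2]; n*=np.sign(n[2])
print(best,len(Q),c0,n,np.degrees(np.arccos(n[2])),np.degrees(np.arctan2(n[1],n[0])))
E
```

```text
438 155 [ 0.6614 -0.32    0.127 ] [214 206 191]
470 155 [ 0.6585 -0.4067  0.1297] [ 34  64 108]
450 158 [ 0.6539 -0.3548  0.1192] [ 37  65 110]
436 170 [ 0.6247 -0.319   0.1018] [ 29  62 104]
468 175 [ 0.6089 -0.4083  0.0984] [ 33  61 105]
437 185 [ 0.5859 -0.3253  0.0796] [ 29  59 103]
435 200 [ 0.5454 -0.3215  0.0634] [28 50 86]
455 168 [ 0.6175 -0.3546  0.159 ] [ 42  94 145]
464 178 [ 0.6008 -0.3967  0.0983] [ 63  88 120]
463 176 [ 0.589  -0.3632  0.1939] [170 187 185]
455 164 [ 0.6351 -0.3651  0.1269] [135 151 161]
459 171 [ 0.6072 -0.3616  0.169 ] [120 138 144]
1438 3294 [ 0.61125851 -0.36029066  0.0961248 ] [-0.53352166  0.03460389  0.84507822] 32.31968212068236 176.28902846024653
```

```bash
cat >> h.py <<'E'
def standR(yaw=-3.7,tilt=32.0):
    # columns: peg x (up slope), y, z
    return R.from_euler('zy',[yaw,-tilt],degrees=True).as_matrix() if False else R.from_euler('ZY',[yaw,-tilt],degrees=True).as_matrix()
def toolR_from(cupR):
    # tool y = cup x, tool z = -cup z, tool x = cup y
    return np.c_[cupR[:,1],cupR[:,0],-cupR[:,2]]
E
python3 -c "
from h import *
S=standR(); print(S); M=toolR_from(S); print(np.linalg.det(M))
print(bot.sense()['joint_pos'])
go([0.482,-0.356,0.251],M)
go([0.45,-0.05,0.27],yaw=90)"
```

```text
[[ 0.84628044  0.06453231 -0.52881471]
 [-0.0547265   0.99791562  0.03419691]
 [ 0.52991926  0.          0.8480481 ]]
1.0000000000000004
[-30.54114723   8.9851787  -10.85475028 105.50865889   1.85572463
  65.61538197  47.96749378]
shift [-616.2, 130.1, 25.8] turn [-0.5575, -0.0187, 0.0627] dist 630.3 deg 32.2
shift [-310.2, 98.1, 7.0] turn [0.0008, -0.0006, -0.0] dist 325.4 deg 0.1
```

Request:
move_arm:
  moves:
    - [[-310,98,-20],[0,0,0],1]
    - [[-310,98,-20],[0,0,0],1]
    - [[-310,98,-20],[0,0,0],1]
    - [[-310,98,-20],[0,0,0],1]
    - [[-310,98,-20],[0,0,0],1]
    - [[-310,98,-20],[0,0,0],1]
    - [[-616,130,0],[-0.5575,-0.0187,0.0627],1]
    - [[-616,130,0],[-0.5575,-0.0187,0.0627],1]

```text
time: 2.1
eef_pos: [0.4549, -0.1255, 0.2897]
eef_rot: [162.6, 0.4, 87.9]
wrist_force: [0.5, 0.6, -0.3]
grip_width: 1.001
```

```bash
python3 -c "
from h import *
S=standR(); M=toolR_from(S)
print(bot.sense()['joint_pos'])
go([0.482,-0.356,0.261],M)"
```

```text
[  5.73023326   1.74973569   9.92193576 114.62819046  -5.39210663
  46.71216425 106.72461304]
shift [-229.2, 24.6, 39.7] turn [-0.2543, -0.0052, 0.0293] dist 233.9 deg 14.7
```

Request:
move_arm:
  moves:
    - [[-229,25,40],[-0.2543,-0.0052,0.0293],1]
    - [[-229,25,40],[-0.2543,-0.0052,0.0293],1]
    - [[-229,25,40],[-0.2543,-0.0052,0.0293],1]
    - [[-229,25,40],[-0.2543,-0.0052,0.0293],1]
    - [[-229,25,40],[-0.2543,-0.0052,0.0293],1]
    - [[-229,25,40],[-0.2543,-0.0052,0.0293],1]
    - [[-229,25,40],[-0.2543,-0.0052,0.0293],1]

```text
time: 2.8
eef_pos: [0.48, -0.358, 0.2589]
eef_rot: [148.4, -0.1, 86.0]
wrist_force: [-1.0, 0.4, 0.6]
grip_width: 1.0
```

```bash
python3 -c "
from h import *
S=standR(); M=toolR_from(S)
print(bot.sense()['joint_pos'])
go([0.482,-0.356,0.261],M)
np.save('pics/w1T.npy',tool())
p,d=imaging.snapshot('wrist'); cv2.imwrite('pics/w1.png',p[...,::-1]); np.save('pics/w1.npy',d)
"
```

```text
[ 39.57062998  13.65577934  10.18232042 112.45942306 -41.61886909
  38.09951332 164.80636793]
shift [2.2, 2.7, -0.8] turn [-0.0066, 0.0016, -0.0047] dist 3.5 deg 0.5
```

View pics/w1.png

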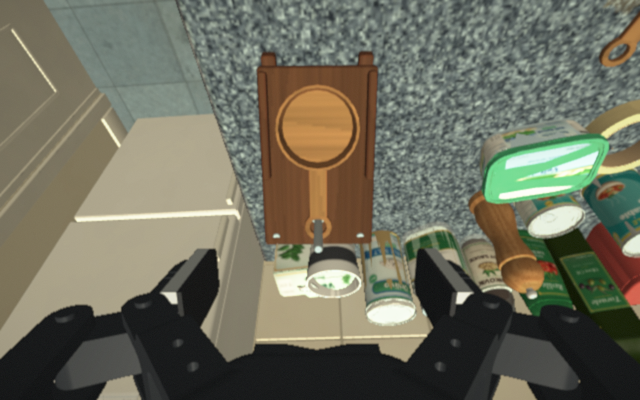

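```bash
python3 - <<'E'
from h import *
im=cv2.imread('pics/w1.png'); d=np.load('pics/w1.npy'); T=np.load('pics/w1T.npy')
ci=imaging.camera_info('wrist'); C=(np.array(ci['K']),ci['k1'],T@np.array(ci['tool_from_camera']))
cv2.imwrite('pics/w1a.png',cv2.resize(im[45:265,245:395],None,fx=2.7,fy=2.7,interpolation=cv2.INTER_CUBIC))
cv2.imwrite('pics/w1b.png',cv2.resize(im[205:260,285:350],None,fx=10,fy=10,interpolation=cv2.INTER_CUBIC))
P=cloud('wrist',d,C)
Q=P[45:245,262:378]; 
Qf=Q.reshape(-1,3); Qf=Qf[np.isfinite(Qf[:,0])]
rng=np.random.default_rng(0);best=0
for i in range(2000):
    a=Qf[rng.choice(len(Qf),3,False)]; n=np.cross(a[1]-a[0],a[2]-a[0]); n/=np.linalg.norm(n)+1e-12
    ang=np.degrees(np.arccos(min(1,abs(n[2]))))
    if 25<ang<40:
        k=np.abs((Qf-a[0])@n)<0.003
        if k.sum()>best: best=k.sum(); K=k
c0=Qf[K].mean(0); n=np.linalg.svd(Qf[K]-c0,full_matrices=False)[2][2]; n*=np.sign(n[2])
print(best,len(Qf),c0,n,np.degrees(np.arccos(n[2])),np.degrees(np.arctan2(-n[1],-n[0])))
for r in range(205,258,3): print(r,[d[r,c].round(3) for c in range(312,328,2)])
E
```

```text
11163 23093 [ 0.58850112 -0.36418574  0.08208877] [-0.52981426  0.03202415  0.84750888] 32.05825335398309 -3.4589842656010745
205 [np.float32(0.336), np.float32(0.337), np.float32(0.336), np.float32(0.338), np.float32(0.336), np.float32(0.337), np.float32(0.337), np.float32(0.336)]
208 [np.float32(0.338), np.float32(0.338), np.float32(0.337), np.float32(0.338), np.float32(0.337), np.float32(0.337), np.float32(0.338), np.float32(0.339)]
211 [np.float32(0.339), np.float32(0.339), np.float32(0.339), np.float32(0.339), np.float32(0.338), np.float32(0.339), np.float32(0.339), np.float32(0.338)]
214 [np.float32(0.338), np.float32(0.339), np.float32(0.339), np.float32(0.339), np.float32(0.0), np.float32(0.339), np.float32(0.34), np.float32(0.34)]
217 [np.float32(0.34), np.float32(0.34), np.float32(0.341), np.float32(0.34), np.float32(0.339), np.float32(0.34), np.float32(0.34), np.float32(0.341)]
220 [np.float32(0.341), np.float32(0.342), np.float32(0.367), np.float32(0.365), np.float32(0.366), np.float32(0.341), np.float32(0.34), np.float32(0.34)]
223 [np.float32(0.392), np.float32(0.367), 
[... 1128 characters left out ...]
 np.float32(0.302), np.float32(0.305), np.float32(0.4), np.float32(0.401)]
247 [np.float32(0.552), np.float32(0.301), np.float32(0.298), np.float32(0.298), np.float32(0.298), np.float32(0.301), np.float32(0.532), np.float32(0.529)]
250 [np.float32(0.546), np.float32(0.301), np.float32(0.299), np.float32(0.297), np.float32(0.299), np.float32(0.301), np.float32(0.528), np.float32(0.526)]
253 [np.float32(0.543), np.float32(0.536), np.float32(0.532), np.float32(0.529), np.float32(0.526), np.float32(0.525), np.float32(0.524), np.float32(0.52)]
256 [np.float32(0.535), np.float32(0.532), np.float32(0.526), np.float32(0.523), np.float32(0.522), np.float32(0.52), np.float32(0.519), np.float32(0.517)]
```

View pics/w1a.png

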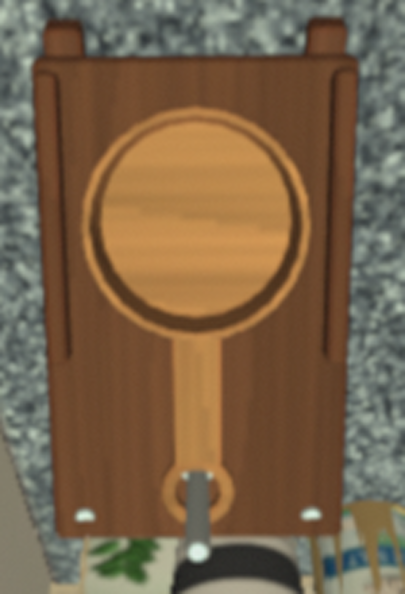

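View pics/w1b.png

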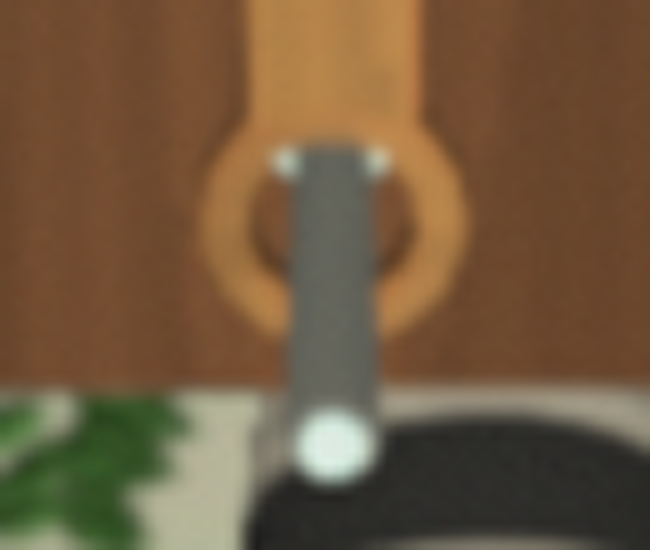

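```bash
cat > m1.py <<'E'
from h import *
T=np.load('pics/w1T.npy')
ci=imaging.camera_info('wrist'); C=(np.array(ci['K']),ci['k1'],T@np.array(ci['tool_from_camera']))
d=np.load('pics/w1.npy'); P=cloud('wrist',d,C)
def at(u,v,z):
    r=rays(C[0],C[1],[[u,v]])[0]; return C[2][:3,:3]@np.array([r[0]*z,r[1]*z,z])+C[2][:3,3]
tip=at(317.8,249.05,0.298); print('tip',tip)
c0=np.array([ 0.5885,-0.36419,0.08209]); S=standR(-3.46,32.0)
print('tip height over board',(tip-c0)@S[:,2])
root=tip-0.095*S[:,2]; print('root',root,'resid',(root-c0)@S[:,2])
# in peg frame
Qp=(P-root)@S
np.set_printoptions(suppress=True,precision=4)
# rim points: |z-48|<3, x<-50
m=(np.abs(Qp[...,2]-0.048)<0.004)&(Qp[...,0]<-0.05)&(Qp[...,0]>-0.16)&(np.abs(Qp[...,1])<0.06)
q=Qp[m]; (cx,cy),r=cv2.minEnclosingCircle((q[:,:2]*1000).astype(np.float32)); print('rim circle',cx,cy,r,'z',np.median(q[:,2]))
# rim z split
for a,b in [(-.15,-.12),(-.12,-.08),(-.08,-.06)]:
    k=(q[:,0]>a)&(q[:,0]<b); print(a,b,np.median(q[k,2]),k.sum())
m=(np.abs(Qp[...,2]-0.010)<0.006)&(np.hypot(Qp[...,0]+.1,Qp[...,1])<0.03)
print('floor z',np.median(Qp[m][:,2]))
m=(np.abs(Qp[...,1])<0.007)&(Qp[...,0]>-0.05)&(Qp[...,0]<-0.02); print('handle z',np.median(Qp[m][:,2]))
m=(np.abs(np.abs(Qp[...,1])-0.048)<0.005)&(Qp[...,0]>-0.1)&(Qp[...,0]<0.02); 
for s in(1,-1):
    k=m&(Qp[...,1]*s>0); print('board z',np.median(Qp[k][:,2]))
for n,p in [('BL',(68,537)),('BR',(345,535)),('TL',(36,58)),('TR',(356,60))]:
    u=(p[0]+.5)/2.7-.5+245; v=(p[1]+.5)/2.7-.5+45
    r=rays(C[0],C[1],[[u,v]])[0]; D=C[2][:3,:3]@np.array([*r,1]); o=C[2][:3,3]
    t=-((o-root)@S[:,2])/(D@S[:,2]); print(n,(o+t*D-root)@S)
E
python3 m1.py
```

```text
tip [ 0.58732248 -0.36472279  0.19420152]
tip height over board 0.0956817705364309
root [ 0.63757305 -0.36776103  0.11363695] resid 0.0006817705364308687
rim circle -96.84839630126953 -0.25529637932777405 47.20016860961914 z 0.047178579231876884
-0.15 -0.12 0.04711099892165709 328
-0.12 -0.08 0.047195143717376375 297
-0.08 -0.06 0.04718388915903834 301
floor z 0.009345139507011959
handle z 0.04739392409396641
board z 0.2804750878304589
board z 0.2728612890805508
BL [ 0.0349 -0.0582 -0.    ]
BR [0.0348 0.066  0.    ]
TL [-0.1663 -0.0617  0.    ]
TR [-0.1645  0.063  -0.    ]
```

```bash
cat >> m1.py <<'E'
print('----')
from scipy.optimize import least_squares
m=(np.abs(Qp[...,2]-0.0472)<0.003)&(Qp[...,0]<-0.05)&(np.abs(Qp[...,1])<0.06)
q=Qp[m][:,:2]*1000; q=q[~((np.abs(q[:,1])<14)&(q[:,0]>-80))]
f=lambda p:(np.clip(np.abs(np.hypot(q[:,0]-p[0],q[:,1]-p[1])-39.5)-1.5,0,None))
r=least_squares(f,[-100,0],loss='soft_l1'); print('bowl centre',r.x,np.mean(f(r.x)))
rr=np.hypot(q[:,0]-r.x[0],q[:,1]-r.x[1]); print(np.percentile(rr,[1,5,50,95,99]))
# handle centre line
m=(np.abs(Qp[...,2]-0.0472)<0.003)&(Qp[...,0]>-0.055)&(Qp[...,0]<-0.018)&(np.abs(Qp[...,1])<0.02)
q=Qp[m]; 
for a in np.arange(-.055,-.018,.006):
    k=(q[:,0]>a)&(q[:,0]<a+.006); print(a.round(3),q[k,1].min()*1000,q[k,1].max()*1000)
E
python3 m1.py | sed -n '/----/,$p'
```

```text
----
bowl centre [-103.3454    0.1317] 0.0312580830557409
[37.6189 37.7304 39.0835 40.5694 40.7117]
-0.055 -8.471920313494122 8.670603788273825
-0.049 -8.570175259308549 8.684327536921561
-0.043 -8.660886691050528 8.650411533421574
-0.037 -8.737214806252311 8.653211428335817
-0.031 -8.806430599105086 8.648711270273125
-0.025 -8.842918363022635 8.651556782721812
-0.019 -7.848484720243017 8.643373245569924
```

```bash
python3 -c "
from h import *
go([0.47,-0.1,0.33],yaw=0)
go([0.47,-0.1,0.33],yaw=20)"
```

```text
shift [256.4, 13.4, -74.9] turn [0.4421, -0.4145, 1.4602] dist 267.4 deg 90.6
shift [256.4, 13.4, -74.9] turn [0.488, -0.3188, 1.1217] dist 267.4 deg 72.4
```

Request:
move_arm:
  moves:
    - [[256,13,-75],[0.442,-0.4145,1.46],1]
    - [[256,13,-75],[0.442,-0.4145,1.46],1]
    - [[256,13,-75],[0.442,-0.4145,1.46],1]
    - [[256,13,-75],[0.442,-0.4145,1.46],1]
    - [[256,13,-75],[0.442,-0.4145,1.46],1]
    - [[256,13,-75],[0.442,-0.4145,1.46],1]
    - [[256,13,-75],[0.442,-0.4145,1.46],1]
    - [[256,13,-75],[0.442,-0.4145,1.46],1]

```text
time: 3.65
eef_pos: [0.4723, -0.1353, 0.3166]
eef_rot: [162.8, -7.0, 52.5]
wrist_force: [1.3, 0.6, 0.2]
grip_width: 0.997
```

```bash
python3 -c "
from h import *
print(bot.sense()['joint_pos'])
go([0.47,0.15,0.27],yaw=-60)
go([0.47,0.24,0.22],yaw=-90)"
```

```text
[  0.62595883   1.53223507  11.9595827  110.83015152   1.05494018
  49.14829582  63.44294616]
shift [217.8, -189.3, 18.4] turn [0.0777, -0.3728, 1.9261] dist 289.1 deg 112.5
shift [282.6, -258.9, 57.9] turn [-0.0238, -0.422, 2.442] dist 387.6 deg 142.0
```

Request:
move_arm:
  moves:
    - [[283,-259,58],[-0.024,-0.422,2.442],1]
    - [[283,-259,58],[-0.024,-0.422,2.442],1]
    - [[283,-259,58],[-0.024,-0.422,2.442],1]
    - [[283,-259,58],[-0.024,-0.422,2.442],1]
    - [[283,-259,58],[-0.024,-0.422,2.442],1]
    - [[283,-259,58],[-0.024,-0.422,2.442],1]
    - [[283,-259,58],[-0.024,-0.422,2.442],1]
    - [[283,-259,58],[-0.024,-0.422,2.442],1]

```text
time: 4.45
eef_pos: [0.4714, 0.1449, 0.2437]
eef_rot: [170.8, -10.1, 2.2]
wrist_force: [1.9, 0.2, 0.3]
grip_width: 0.996
```

```bash
python3 -c "
from h import *
print(bot.sense()['joint_pos'])
go([0.47,0.24,0.22],yaw=-90)"
```

```text
[-28.61385032  12.271106    -1.50277846 108.57976828  16.01225905
  55.58337495 -37.35415646]
shift [-2.0, -97.6, 8.2] turn [-0.018, -0.2644, 1.5869] dist 98.0 deg 92.2
```

Request:
move_arm:
  moves:
    - [[-2,-98,8],[-0.018,-0.264,1.587],1]
    - [[-2,-98,8],[-0.018,-0.264,1.587],1]
    - [[-2,-98,8],[-0.018,-0.264,1.587],1]
    - [[-2,-98,8],[-0.018,-0.264,1.587],1]
    - [[-2,-98,8],[-0.018,-0.264,1.587],1]
    - [[-2,-98,8],[-0.018,-0.264,1.587],1]
    - [[-2,-98,8],[-0.018,-0.264,1.587],1]
    - [[-2,-98,8],[-0.018,-0.264,1.587],1]

```text
time: 5.25
eef_pos: [0.4695, 0.2395, 0.2201]
eef_rot: [179.4, -3.8, -66.8]
wrist_force: [-0.2, 0.1, 0.5]
grip_width: 1.001
```

```bash
python3 -c "
from h import *
print(bot.sense()['joint_pos'])
go([0.47,0.24,0.22],yaw=-90)"
```

```text
[-38.38895038  20.40635296   8.60944681  99.2455446    0.77191057
  61.58319473 -97.49490248]
shift [-0.3, -0.7, 0.1] turn [-0.0037, -0.0669, 0.4041] dist 0.7 deg 23.5
```

Request:
move_arm:
  moves:
    - [[0,0,0],[-0.004,-0.067,0.404],1]
    - [[0,0,0],[-0.004,-0.067,0.404],1]
    - [[0,0,0],[-0.004,-0.067,0.404],1]
    - [[0,0,0],[-0.004,-0.067,0.404],1]
    - [[0,0,0],[-0.004,-0.067,0.404],1]

```text
time: 5.75
eef_pos: [0.4696, 0.2393, 0.2201]
eef_rot: [180.0, -0.1, -89.5]
wrist_force: [-0.5, 0.6, 0.0]
grip_width: 1.001
```

```bash
python3 -c "
from h import *
print(bot.sense()['joint_pos'], bot.sense()['dq'])
go([0.47,0.24,0.22],yaw=-90)
np.save('pics/w2T.npy',tool())
p,d=imaging.snapshot('wrist'); cv2.imwrite('pics/w2.png',p[...,::-1]); np.save('pics/w2.npy',d)
"
```

```text
[ -38.88874866   20.09573934   12.94506705   99.9930145    -4.99783726
   60.51751613 -113.72785048] [ 0.24891252  0.23994759 -0.70654997 -0.21155805  0.18871703 -0.1525145
  0.06696153]
shift [-0.7, -0.4, 0.1] turn [0.0001, -0.0013, 0.0089] dist 0.8 deg 0.5
```

View pics/w2.png

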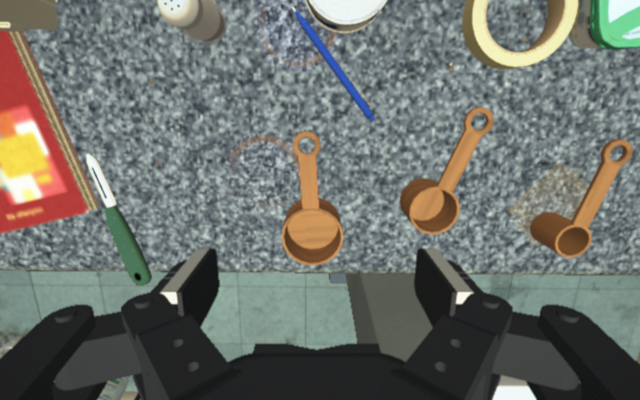

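```bash
cat >> h.py <<'E'
from scipy.optimize import least_squares
def snap(name,cam_='wrist'):
    C=cam(cam_); p,d=imaging.snapshot(cam_); cv2.imwrite(f'pics/{name}.png',p[...,::-1]); np.save(f'pics/{name}.npy',d)
    np.savez(f'pics/{name}_C.npz',K=C[0],k1=C[1],T=C[2]); return load(name)
def load(name):
    z=np.load(f'pics/{name}_C.npz'); C=(z['K'],float(z['k1']),z['T']); d=np.load(f'pics/{name}.npy')
    return cv2.imread(f'pics/{name}.png'),d,C,cloud(None,d,C)
def cups(P,zt=0.048,tol=0.004):
    m=(np.abs(P[...,2]-zt)<tol)&(P[...,0]<0.75)&(P[...,1]>-0.25)
    n,lab,st,_=cv2.connectedComponentsWithStats(m.astype(np.uint8),connectivity=8)
    out=[]
    for i in range(1,n):
        if st[i,4]<80: continue
        q=P[lab==i]; xy=q[:,:2]*1000
        # template fit: centre, angle, radius from list
        best=None
        L=np.ptp(xy@np.linalg.svd(xy-xy.mean(0),full_matrices=False)[2][0])
        if L<100 or L>190: continue
        for D in (96,82,68,54,40):
            far=None
            def sd(p):
                c,s=np.cos(p[2]),np.sin(p[2]); v=xy-p[:2]; a=v@[c,s]; b=v@[-s,c]
                ring=np.abs(np.hypot(a,b)-(D/2-1.5))-1.5
                bar=np.maximum(np.abs(b)-9,np.maximum(D/2-2-a,a-90))
                eye=np.abs(np.hypot(a-100,b)-11.5)-3
                return np.clip(np.minimum(np.minimum(ring,bar),eye),0,8)
            for th in (-.5,-.25,0,.25,.5):
                u=np.array([np.cos(th),np.sin(th)])
                t=xy@u; c0=xy[t<t.min()+D].mean(0)
                r=least_squares(sd,[*c0,th],diff_step=1e-4)
                # coverage: extent match
                c,s=np.cos(r.x[2]),np.sin(r.x[2]); a=(xy-r.x[:2])@[c,s]
                b=(xy-r.x[:2])@[-s,c]
                pen=abs(a.min()+D/2)+abs(a.max()-114.5)
                cost=r.fun.mean()+0.1*pen
                if best is None or cost<best[0]: best=(cost,D,r.x,r.fun.mean(),pen)
        out.append((best[1],best[2][:2]/1000,np.degrees(best[2][2]),np.median(q[:,2]),best[3],best[4]))
    return out
E
python3 - <<'E'
from h import *
ci=imaging.camera_info('wrist'); T=np.load('pics/w2T.npy')
np.savez('pics/w2_C.npz',K=ci['K'],k1=ci['k1'],T=T@ci['tool_from_camera'])
im,d,C,P=load('w2')
for c in cups(P): print(c)
E
```

```text
(54, array([0.43024669, 0.11197855]), np.float64(-20.649753046389446), np.float64(0.047776342481844786), np.float64(0.011151300340605678), np.float64(0.5039906833987438))
(68, array([0.39907179, 0.24207993]), np.float64(3.728537866885813), np.float64(0.04792568082406795), np.float64(0.011549190005326346), np.float64(0.4669960820678014))
(40, array([ 0.39759806, -0.04396839]), np.float64(-14.921719151307908), np.float64(0.047588276553110875), np.float64(0.03416200660568269), np.float64(1.5312883058272142))
```

```bash
cat >> h.py <<'E'
def grip_pose(c,ang,z):
    a=np.radians(ang); return [c[0]+.072*np.cos(a),c[1]+.072*np.sin(a),z]
E
python3 -c "
from h import *
p=grip_pose([.3991,.2421],3.73,.09); go(p,yaw=-90+3.73); p[2]=.0365; go(p,yaw=-90+3.73)"
```

```text
shift [-7.6, -1.3, 130.0] turn [0.0003, -0.0013, -0.0562] dist 130.2 deg 3.2
shift [-7.6, -1.4, 183.5] turn [0.0003, -0.0013, -0.0562] dist 183.7 deg 3.2
```

Request:
move_arm:
  moves:
    - [[-7.6,-1.3,50],[0,-0.001,-0.0562],0.7]
    - [[-7.6,-1.3,100],[0,-0.001,-0.0562],0.6]
    - [[-7.6,-1.3,130],[0,-0.001,-0.0562],0.6]
    - [[-7.6,-1.3,155],[0,-0.001,-0.0562],0.6]
    - [[-7.6,-1.3,175],[0,-0.001,-0.0562],0.6]
    - [[-7.6,-1.3,183.5],[0,-0.001,-0.0562],0.6]
    - [[-7.6,-1.3,183.5],[0,-0.001,-0.0562],0.6]
  grip_force: 60

```text
time: 6.5
eef_pos: [0.4707, 0.2462, 0.0355]
eef_rot: [179.9, -0.1, -86.4]
wrist_force: [-0.3, 0.5, -0.4]
grip_width: 0.599
```

```bash
python3 -c "
from h import *
p=grip_pose([.3991,.2421],3.73,.0365); go(p,yaw=-90+3.73)
snap('w3')"
```

```text
shift [-0.5, -0.2, -1.0] turn [0.0022, -0.0009, -0.0024] dist 1.1 deg 0.2
```

View pics/w3.png

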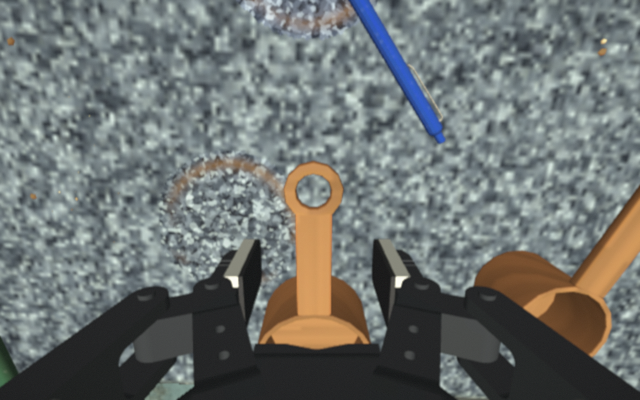

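Request:
move_arm:
  moves:
    - [[-0.5,0,-0.5],[0,0,0],0]
    - [[-0.5,0,-0.5],[0,0,0],0]
    - [[-0.5,0,-0.5],[0,0,0],0]
    - [[-0.5,0,-0.5],[0,0,0],0]
    - [[-0.5,0,-0.5],[0,0,0],0]
    - [[-0.5,0,-0.5],[0,0,0],0]
    - [[-0.5,0,-0.5],[0,0,0],0]

```text
time: 7.25
eef_pos: [0.4714, 0.2467, 0.0369]
eef_rot: [180.0, -0.0, -86.5]
wrist_force: [-0.3, -0.0, 0.7]
grip_width: 0.005
```

```bash
python3 -c "
from h import *
snap('w4')"
```

```text
(no output)
```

View pics/w4.png

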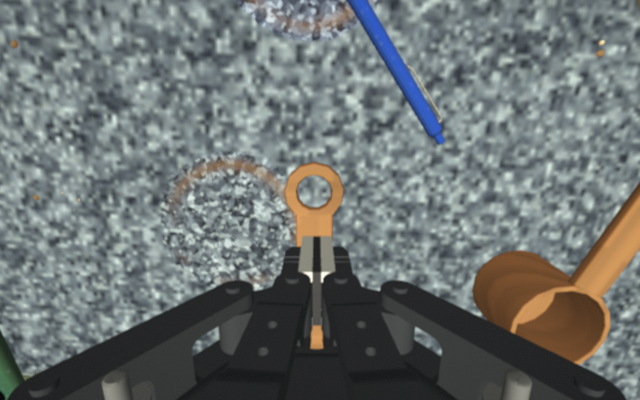

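```bash
python3 - <<'E'
from h import *
im,d,C,P=load('w4')
for u,v in [(314,165),(314,225),(308,240),(308,255),(324,240),(310,270),(316,335),(290,255)]: print(u,v,P[v,u].round(4))
T=tool(); print('tcp px',proj(T[:3,3],C), T[:3,3])
cv2.imwrite('pics/w4a.png',cv2.resize(im[150:350,250:390],None,fx=3,fy=3,interpolation=cv2.INTER_CUBIC))
im,d,C,P=load('w3')
print('w3 z')
for u,v in [(300,190),(314,225),(248,245),(232,285),(225,270)]: print(u,v,P[v,u].round(4))
E
```

```text
314 165 [0.5123 0.2494 0.048 ]
314 225 [0.4828 0.2477 0.0485]
308 240 [0.4827 0.2501 0.0672]
308 255 [0.482  0.2498 0.0808]
324 240 [0.4827 0.2432 0.0664]
310 270 [0.4827 0.2488 0.0942]
316 335 [0.3895 0.241  0.0098]
290 255 [0.4778 0.2573 0.0729]
tcp px [[314.78425666 237.62804406]] [0.47137084 0.24665126 0.03682732]
w3 z
300 190 [0.4874 0.2566 0.0006]
314 225 [0.4825 0.2473 0.0479]
248 245 [0.4798 0.275  0.0697]
232 285 [0.4815 0.2731 0.1047]
225 270 [0.4761 0.2805 0.0854]
```

View pics/w4a.png

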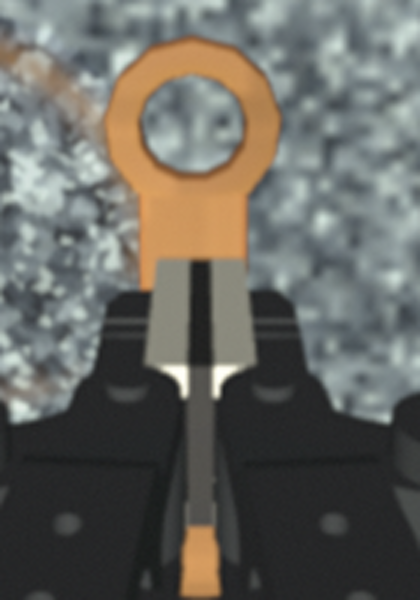

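```bash
python3 - <<'E'
from h import *
for n in ('w2','w3','w4'):
    im,d,C,P=load(n); Z=d
    ti=C[2]@np.linalg.inv(np.array(imaging.camera_info('wrist')['tool_from_camera']))
    Q=(P-ti[:3,3])@ti[:3,:3]*1000
    m=(d>0)&(d<0.2)&(Q[...,2]<-5)&(np.abs(Q[...,1])<16)
    q=Q[m]; print(n,m.sum(),'tool z pctl',np.percentile(q[:,2],[50,90,99,100]).round(1))
    k=q[:,2]>np.percentile(q[:,2],99); print(q[k].mean(0).round(1), q[k][:,1].min(), q[k][:,1].max())
    for s in (1,-1):
        k=(q[:,0]*s>0); qq=q[k]; k2=qq[:,2]>qq[:,2].max()-3; print('side',s,'x range near tip',qq[k2][:,0].min().round(1),qq[k2][:,0].max().round(1),'zmax',qq[:,2].max().round(1))
E
```

```text
w2 39484 tool z pctl [-90.3 -60.9 -39.1 -32.4]
[  0.9  -1.3 -36.8] -11.626325474905352 10.32406884149962
side 1 x range near tip 43.4 44.2 zmax -32.4
side -1 x range near tip -42.2 -41.4 zmax -32.5
w3 44275 tool z pctl [-85.9 -13.4 -10.5  -5.6]
[143.4  -0.2  -8.7] -15.972180710136795 15.95550094000887
side 1 x range near tip 137.1 151.5 zmax -5.6
side -1 x range near tip -9.6 -0.3 zmax -10.3
w4 43196 tool z pctl [-92.2 -43.4  -9.3  -5. ]
[143.2  -0.6  -7.6] -15.854065051562568 15.980087767533634
side 1 x range near tip 136.2 152.5 zmax -5.0
side -1 x range near tip -9.3 -0.3 zmax -8.6
```

```bash
python3 - <<'E'
from h import *
for n in ('w3','w4'):
    im,d,C,P=load(n)
    ti=C[2]@np.linalg.inv(np.array(imaging.camera_info('wrist')['tool_from_camera']))
    Q=(P-ti[:3,3])@ti[:3,:3]*1000
    cols=[240,245,250,255,376,380,385,390] if n=='w3' else [303,308,312,316,320,324,328]
    for c in cols:
        col=Q[:,c]; k=(P[:,c,2]>.052)
        r=np.where(k)[0]; r0=r[r>100].min() if len(r) else None
        print(n,c,r0,[Q[r0+i,c].round(1).tolist() for i in (0,1,2)])
E
```

```text
w3 240 246 [[-31.3, -10.7, -35.1], [-31.0, -10.7, -36.1], [-30.7, -11.0, -37.8]]
w3 245 239 [[-30.9, -10.4, -26.7], [-30.7, -10.4, -28.0], [-30.0, -11.2, -30.9]]
w3 250 239 [[-28.5, -10.6, -27.4], [-28.0, -11.3, -30.0], [-28.1, -10.7, -29.9]]
w3 255 239 [[-26.2, -10.9, -27.9], [-26.0, -11.0, -29.4], [-26.0, -10.6, -29.4]]
w3 376 239 [[27.2, -10.9, -27.9], [27.0, -11.0, -29.2], [27.0, -10.5, -29.3]]
w3 380 239 [[29.0, -10.8, -27.8], [28.8, -10.9, -29.2], [28.6, -10.9, -30.2]]
w3 385 239 [[31.3, -10.7, -27.5], [30.9, -11.1, -29.5], [30.7, -11.1, -30.6]]
w3 390 241 [[33.1, -10.6, -29.5], [32.7, -10.8, -31.1], [32.7, -10.5, -31.4]]
w4 303 237 [[-5.1, -11.2, -26.3], [-5.1, -10.5, -25.8], [-5.0, -10.9, -28.0]]
w4 308 237 [[-2.9, -11.1, -26.1], [-2.8, -11.0, -27.0], [-2.8, -10.3, -26.6]]
w4 312 237 [[-1.1, -11.0, -25.9], [-1.1, -10.9, -26.9], [-1.0, -11.1, -28.6]]
w4 316 237 [[0.7, -11.1, -26.1], [0.7, -10.8, -26.5], [0.7, -10.6, -27.1]]
w4 320 237 [[2.5, -10.7, -25.1], [2.5, -10.8, -26.6], [2.5, -10.5, -27.0]]
w4 324 237 [[4.3, -10.7, -25.1], [4.3, -10.4, -25.6], [4.3, -10.6, -27.2]]
w4 328 237 [[6.1, -11.0, -25.9], [6.1, -10.9, -26.8], [6.0, -10.6, -27.3]]
```

Request:
move_arm:
  moves:
    - [[0,0,0],[0,0,0],0.5]
    - [[0,0,0],[0,0,0],0.5]
    - [[0,0,0],[0,0,0],0.5]
    - [[0,0,0],[0,0,0],0.5]
    - [[0,0,0],[0,0,0],0.5]
    - [[0,0,12],[0,0,0],0.5]
    - [[0,0,22],[0,0,0],0.5]
    - [[0,0,22],[0,0,0],0.5]

```text
time: 8.1
eef_pos: [0.4702, 0.2461, 0.013]
eef_rot: [179.8, -0.1, -86.5]
wrist_force: [0.4, -1.1, 0.3]
grip_width: 0.499
```

```bash
python3 -c "
from h import *
snap('w5')"
```

```text
(no output)
```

View pics/w5.png

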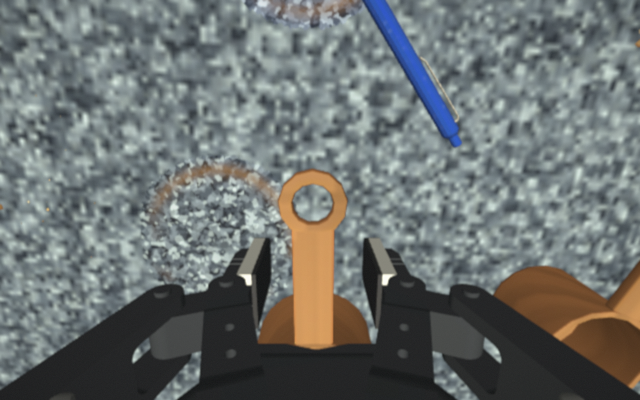

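Request:
move_arm:
  moves:
    - [[0,0,0],[0,0,0],0]
    - [[0,0,0],[0,0,0],0]
    - [[0,0,0],[0,0,0],0]
    - [[0,0,0],[0,0,0],0]
    - [[0,0,0],[0,0,0],0]

```text
time: 8.65
eef_pos: [0.4715, 0.2468, 0.0151]
eef_rot: [-180.0, 0.0, -86.5]
wrist_force: [-0.0, 0.2, 1.4]
grip_width: 0.186
```

```bash
python3 - <<'E'
from h import *
im,d,C,P=snap('w6')
cv2.imwrite('pics/w6a.png',cv2.resize(im[150:350,250:390],None,fx=3,fy=3,interpolation=cv2.INTER_CUBIC))
ti=tool(); Q=(P-ti[:3,3])@ti[:3,:3]*1000
for c in (285,290,295,300,313,330,335,340):
    col=Q[:,c]; k=(P[:,c,2]>.052)
    r=np.where(k)[0]; r0=r[r>100].min() if len(r) else None
    if r0: print(c,r0,[Q[r0+i,c].round(1).tolist() for i in (-2,-1,0,1,2)])
E
```

```text
285 247 [[-12.3, -11.1, -35.1], [-12.3, -11.0, -35.8], [-12.1, -11.1, -37.2], [-12.2, -10.4, -36.5], [-11.9, -11.2, -39.2]]
290 248 [[-10.2, -11.0, -35.9], [-10.2, -10.7, -36.1], [-10.0, -11.2, -38.4], [-10.1, -10.3, -37.3], [-9.9, -10.9, -39.7]]
295 248 [[-8.1, -10.8, -35.5], [-8.1, -10.6, -35.9], [-8.0, -10.6, -37.1], [-7.9, -11.1, -39.2], [-7.8, -11.1, -40.0]]
300 346 [[-6.8, 40.7, -32.0], [-6.8, 40.7, -32.7], [-3.2, -9.8, -94.0], [-3.1, -10.9, -95.7], [-3.2, -9.6, -94.5]]
313 348 [[-1.1, 72.8, 5.2], [-1.1, 73.9, 5.6], [0.1, -10.0, -94.9], [0.1, -9.9, -95.1], [0.1, -9.6, -95.2]]
330 346 [[7.3, 39.9, -33.0], [7.3, 40.4, -33.0], [4.3, -9.5, -93.6], [4.2, -10.7, -95.5], [4.3, -9.6, -94.5]]
335 345 [[9.7, 40.4, -31.6], [9.6, 39.7, -33.2], [5.5, -9.8, -93.6], [5.5, -9.9, -94.1], [5.5, -10.2, -94.8]]
340 249 [[10.7, -10.7, -36.3], [10.7, -10.2, -36.2], [10.6, -10.6, -38.0], [10.5, -10.9, -39.5], [10.5, -10.4, -39.4]]
```

View pics/w6a.png

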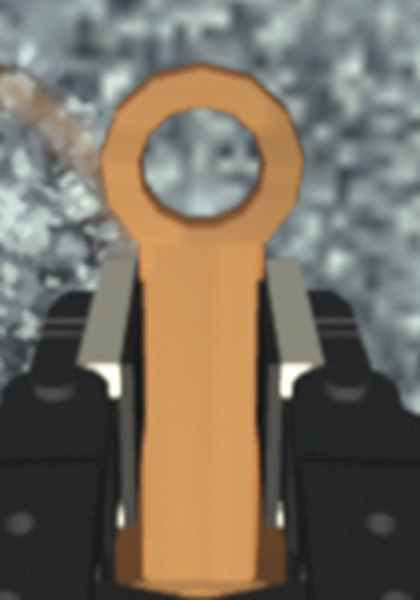

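Request:
move_arm:
  moves:
    - [[0,0,-20],[0,0,0],0]
    - [[0,0,-60],[0,0,0],0]
    - [[0,0,-110],[0,0,0],0]
    - [[0,0,-160],[0,0,0],0]
    - [[0,0,-160],[0,0,0],0]
  grip_force: 90

```text
time: 9.2
eef_pos: [0.4749, 0.2481, 0.1813]
eef_rot: [-179.4, 0.3, -86.5]
wrist_force: [-0.1, -0.1, -1.8]
grip_width: 0.173
```

```bash
cat >> h.py <<'E'
def held(P,ti,show=True):
    Q=(P-ti[:3,3])@ti[:3,:3]*1000
    # handle top plane points: |x|<14, y<-12 region to -50 and z near
    m=(np.abs(Q[...,0])<16)&(Q[...,1]<-13)&(Q[...,1]>-55)&(Q[...,2]>-50)&(Q[...,2]<-15)
    q=Q[m]; A=np.c_[q[:,0],q[:,1],np.ones(len(q))]
    k=np.ones(len(q),bool)
    for i in range(4):
        c=np.linalg.lstsq(A[k],q[k,2],rcond=None)[0]; k=np.abs(A@c-q[:,2])<1.5
    q=q[k]
    print('plane z=%.1f at y=-28; slope x %.2f deg, slope y %.2f deg'%(c[2]-28*c[1],np.degrees(np.arctan(c[0])),np.degrees(np.arctan(c[1]))),len(q))
    f=lambda p:np.clip(np.abs(np.hypot(q[:,0]-p[0],q[:,1]-p[1])-11.5)-3,0,5)*(q[:,1]<p[1]+8)
    e=least_squares(f,[0,-28]).x
    print('eye',e.round(2), 'top y extreme',q[:,1].min().round(1))
    h=q[(q[:,1]>e[1]+13)]; print('handle x range',h[:,0].min().round(1),h[:,0].max().round(1))
    m=(np.abs(Q[...,0])<7)&(Q[...,1]<30)&(Q[...,1]>-5)&(Q[...,2]>-50)&(Q[...,2]<-15)
    g=Q[m]
    if len(g): 
        c2=np.polyfit(g[:,1],g[:,2],1); print('handle under palm: slope',np.degrees(np.arctan(c2[0])).round(2),'z at 0',c2[1].round(1))
    return e,c
E
python3 - <<'E'
from h import *
s=bot.sense();print(s['grip_width'])
im,d,C,P=load('w6'); ti=C[2]@np.linalg.inv(np.array(imaging.camera_info('wrist')['tool_from_camera']))
held(P,ti)
im,d,C,P=snap('w7'); held(P,tool())
E
```

```text
0.1733035526491615
plane z=-32.6 at y=-28; slope x -0.02 deg, slope y -0.21 deg 2316
eye [  1.1 -27.5] top y extreme -41.7
handle x range -7.9 9.7
handle under palm: slope 0.16 z at 0 -32.9
plane z=-36.1 at y=-28; slope x -0.08 deg, slope y 0.25 deg 2463
eye [  0.73 -29.1 ] top y extreme -43.4
handle x range -8.2 9.4
handle under palm: slope 2.06 z at 0 -36.4
```

View pics/w7.png

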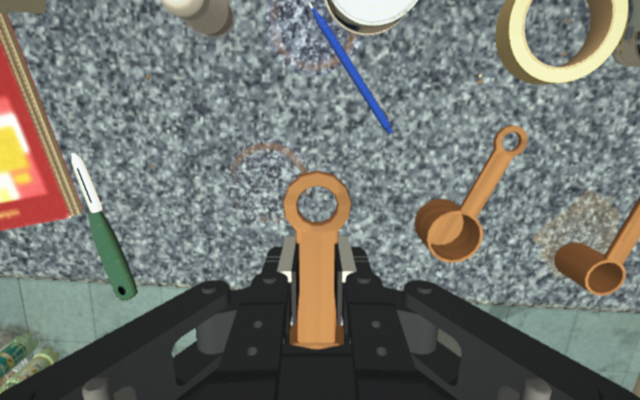

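```bash
python3 - <<'E'
from h import *
im,d,C,P=snap('w8'); print(bot.sense()['eef_pos'],bot.sense()['eef_rot']); held(P,tool())
cv2.imwrite('pics/w8a.png',cv2.resize(im[150:350,250:390],None,fx=3,fy=3,interpolation=cv2.INTER_CUBIC))
ti=tool(); Q=(P-ti[:3,3])@ti[:3,:3]*1000
for c in (287,291,343,348):
    for r in range(228,256,2): 
        if np.abs(Q[r,c,1]+11)<2: print(c,r,Q[r,c].round(1)); break
E
```

```text
[0.47180279 0.2470197  0.17580476] [-1.79885703e+02  7.56960345e-02 -8.64959070e+01]
plane z=-35.1 at y=-28; slope x -0.03 deg, slope y 0.21 deg 2457
eye [  0.74 -28.91] top y extreme -43.2
handle x range -8.3 9.3
handle under palm: slope 1.97 z at 0 -35.4
287 236 [-12.9 -12.  -26.1]
291 236 [-11.1 -11.9 -25.9]
343 236 [ 12.6 -12.  -26. ]
348 238 [ 14.4 -12.9 -30.7]
```

View pics/w8a.png

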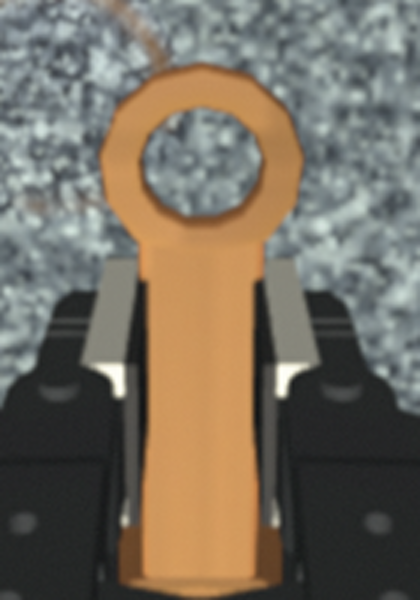

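```bash
cat >> h.py <<'E'
ROOT=np.array([0.63757,-0.36776,0.11364]); S=standR(-3.46,32.0); ROOT=ROOT-0.0005*S[:,2]
def TF(): return np.c_[-S[:,1],-S[:,0],-S[:,2]]
def tcp_for(eye_t,e):   # eye_t: eye centre (mid) target in peg frame mm ; e: eye mid in tool mm
    return ROOT+S@(np.array(eye_t)/1000)-TF()@(np.array(e)/1000)
def in_peg(): 
    T=tool(); return (T[:3,3]-ROOT)@S*1000
E
python3 - <<'E'
from h import *
e=[.7,-28.9,-32.1]
for z in (75,10): print(z,tcp_for([-2,0.1,z+45],e))
go(tcp_for([-2,.1,120],e),TF())
go([0.45,-0.05,0.27],yaw=-86)
print(bot.sense()['joint_pos'])
E
```

```text
75 [ 0.56523084 -0.36258478  0.1713849 ]
10 [ 0.59961281 -0.36466357  0.11626177]
shift [614.2, -56.0, 3.7] turn [0.5559, 0.0353, 0.118] dist 616.7 deg 32.6
shift [295.0, 39.7, -94.7] turn [-0.002, 0.0013, -0.0087] dist 312.4 deg 0.5
[ -38.58876921   22.87650785   11.97293389  103.29234306   -5.72857631
   54.27946091 -110.68848062]
```

Request:
move_arm:
  moves:
    - [[295,30,-95],[0,0,0],0]
    - [[295,30,-95],[0,0,0],0]
    - [[295,30,-95],[0,0,0],0]
    - [[295,30,-95],[0,0,0],0]
    - [[295,30,-95],[0,0,0],0]
    - [[295,30,-95],[0,0,0],0]
    - [[295,30,-95],[0,0,0],0]
    - [[295,30,-95],[0,0,0],0]

```text
time: 10.1
eef_pos: [0.4588, -0.0515, 0.2689]
eef_rot: [179.9, -0.0, -86.8]
wrist_force: [0.9, 0.7, -2.7]
grip_width: 0.175
```

```bash
python3 - <<'E'
from h import *
e=[.7,-28.9,-32.1]
go(tcp_for([-2,.1,140],e),TF())
print(bot.sense()['joint_pos'])
E
```

```text
shift [315.3, -78.3, 80.6] turn [0.5597, 0.0321, 0.1139] dist 334.7 deg 32.8
[-12.31403468  12.12050424  19.64156833 103.65033806  -4.41553339
  65.08039821 -77.97425897]
```

Request:
move_arm:
  moves:
    - [[315,-78,60],[0.56,0.032,0.114],0]
    - [[315,-78,60],[0.56,0.032,0.114],0]
    - [[315,-78,60],[0.56,0.032,0.114],0]
    - [[315,-78,60],[0.56,0.032,0.114],0]
    - [[315,-78,60],[0.56,0.032,0.114],0]
    - [[315,-78,60],[0.56,0.032,0.114],0]
    - [[315,-78,80],[0.56,0.032,0.114],0]
    - [[315,-78,80],[0.56,0.032,0.114],0]

```text
time: 10.9
eef_pos: [0.5573, -0.3587, 0.1867]
eef_rot: [-148.0, 0.2, -93.1]
wrist_force: [0.3, -0.2, -0.2]
grip_width: 0.176
```

```bash
python3 - <<'E'
from h import *
e=[.7,-28.9,-32.1]
go(tcp_for([-2,.1,140],e),TF())
print(bot.sense()['joint_pos'])
im,d,C,P=snap('w9'); held(P,tool())
E
```

```text
shift [3.3, 1.2, -2.7] turn [0.0004, 0.0062, 0.0026] dist 4.4 deg 0.4
[ 32.91541703  23.42461464  12.26588829 111.54258245 -54.19207531
  31.24938393  -6.04503226]
plane z=-35.1 at y=-28; slope x 0.58 deg, slope y -0.03 deg 2207
eye [ -5.64 -29.11] top y extreme -43.2
handle x range -14.5 3.5
handle under palm: slope 2.68 z at 0 -35.8
```

View pics/w9.png

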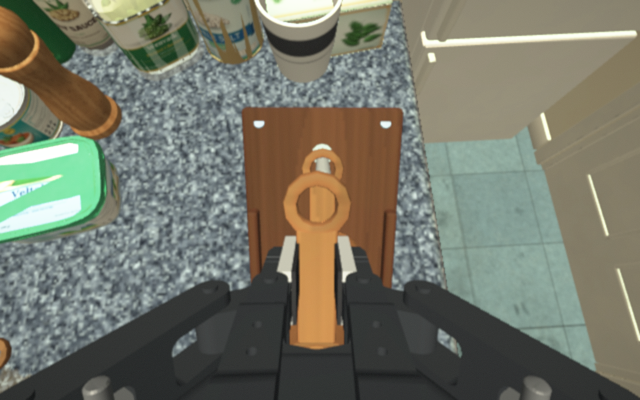

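```bash
python3 - <<'E'
from h import *
import time
e=[.7,-28.9,-32.1]
go(tcp_for([-2,.1,140],e),TF())
im,d,C,P=snap('w10'); ti=C[2]@np.linalg.inv(np.array(imaging.camera_info('wrist')['tool_from_camera']))
held(P,ti); go(tcp_for([-2,.1,140],e),TF())
pts=[ROOT,ROOT+.045*S[:,2],ROOT+.095*S[:,2]]
print(proj(pts,C).round(1))
cv2.imwrite('pics/w10a.png',cv2.resize(im[100:300,250:390],None,fx=3,fy=3,interpolation=cv2.INTER_CUBIC))
E
```

```text
shift [-3.4, -0.4, -5.1] turn [0.0034, 0.0001, -0.0007] dist 6.1 deg 0.2
plane z=-32.6 at y=-28; slope x 0.01 deg, slope y -0.09 deg 2321
eye [  0.94 -27.54] top y extreme -41.7
handle x range -7.9 9.6
handle under palm: slope 2.7 z at 0 -33.5
shift [-0.2, -0.8, -4.0] turn [0.0041, 0.0024, -0.0015] dist 4.1 deg 0.3
[[312.3 152.2]
 [311.4 161.4]
 [310.  177. ]]
```

View pics/w10a.png

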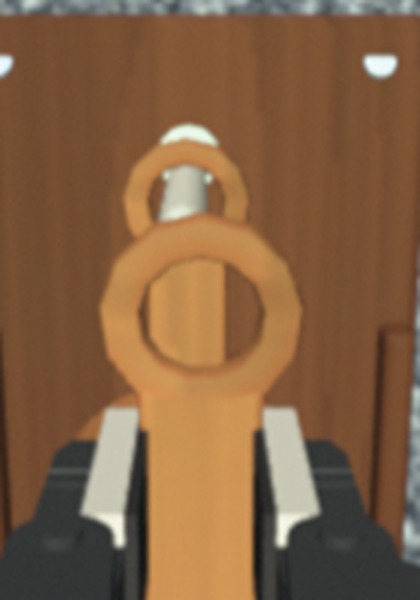

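Request:
move_arm:
  moves:
    - [[0,0,0],[0,0,0],0]
    - [[0,0,0],[0,0,0],0]
    - [[0,0,0],[0,0,0],0]
    - [[0,0,0],[0,0,0],0]

```text
time: 11.4
eef_pos: [0.557, -0.3576, 0.1905]
eef_rot: [-147.9, 0.0, -93.1]
wrist_force: [-0.6, 0.1, -1.6]
grip_width: 0.176
```

```bash
cat >> h.py <<'E'
def hold_ti(C): return C[2]@np.linalg.inv(np.array(imaging.camera_info('wrist')['tool_from_camera']))
E
python3 - <<'E'
from h import *
e=[1.0,-27.5,-29.6]
go(tcp_for([-2,.1,120],e),TF())
im,d,C,P=snap('w11'); held(P,hold_ti(C))
go(tcp_for([-2,.1,120],e),TF())
pts=[ROOT,ROOT+.045*S[:,2],ROOT+.095*S[:,2]]
print(proj(pts,C).round(1))
cv2.imwrite('pics/w11a.png',cv2.resize(im[100:300,250:390],None,fx=3,fy=3,interpolation=cv2.INTER_CUBIC))
E
```

```text
shift [4.2, 1.6, 18.2] turn [-0.0025, 0.004, 0.005] dist 18.8 deg 0.4
plane z=-32.6 at y=-28; slope x 0.13 deg, slope y -0.14 deg 2326
eye [  0.92 -27.56] top y extreme -41.9
handle x range -7.9 9.7
handle under palm: slope 2.43 z at 0 -33.4
shift [3.8, 1.6, 18.3] turn [-0.0027, 0.0036, 0.0048] dist 18.8 deg 0.4
[[322.5 156.1]
 [323.4 165.4]
 [324.9 181. ]]
```

View pics/w11a.png

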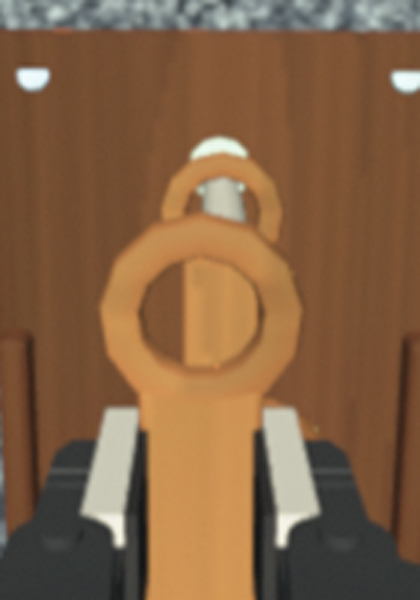

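Request:
move_arm:
  moves:
    - [[3.8,1.6,10],[-0.003,0.004,0.005],0]
    - [[3.8,1.6,18],[-0.003,0.004,0.005],0]
    - [[3.8,1.6,18],[-0.003,0.004,0.005],0]
    - [[3.8,1.6,18],[-0.003,0.004,0.005],0]
    - [[3.8,1.6,18],[-0.003,0.004,0.005],0]

```text
time: 11.95
eef_pos: [0.5644, -0.3636, 0.1738]
eef_rot: [-148.1, -0.0, -93.6]
wrist_force: [-0.8, -0.3, -0.5]
grip_width: 0.171
```

```bash
python3 - <<'E'
from h import *
e=[1.0,-27.5,-29.6]
im,d,C,P=snap('w12')
go(tcp_for([-2,.1,120],e),TF())
pts=[ROOT,ROOT+.045*S[:,2],ROOT+.095*S[:,2]]
print(proj(pts,C).round(1))
cv2.imwrite('pics/w12a.png',cv2.resize(im[100:300,250:390],None,fx=3,fy=3,interpolation=cv2.INTER_CUBIC))
E
```

```text
shift [-1.4, -0.7, 0.0] turn [0.0012, -0.0013, -0.0017] dist 1.6 deg 0.1
[[314.8 156.1]
 [314.5 166.4]
 [314.  184.4]]
```

View pics/w12a.png

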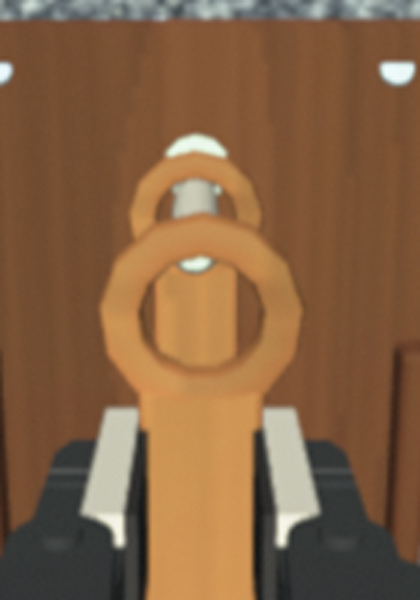

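Request:
move_arm:
  moves:
    - [[-1,-0.7,8],[0.001,-0.001,-0.0015],0]
    - [[-1,-0.7,16],[0.001,-0.001,-0.0015],0]
    - [[-1,-0.7,20],[0.001,-0.001,-0.0015],0]
    - [[-1,-0.7,24],[0.001,-0.001,-0.0015],0]
    - [[-1,-0.7,28],[0.001,-0.001,-0.0015],0]
    - [[-1,-0.7,28],[0.001,-0.001,-0.0015],0]
    - [[-1,-0.7,28],[0.001,-0.001,-0.0015],0]

```text
time: 12.7
eef_pos: [0.5799, -0.3635, 0.1503]
eef_rot: [-148.0, 0.0, -93.5]
wrist_force: [-0.6, -0.4, -0.8]
grip_width: 0.177
```

```bash
python3 - <<'E'
from h import *
e=[1.0,-27.5,-29.6]
im,d,C,P=snap('w13')
go(tcp_for([-2,.1,92],e),TF()); held(P,hold_ti(C))
print(bot.sense()['wrist_force'])
cv2.imwrite('pics/w13a.png',cv2.resize(im[100:300,250:390],None,fx=3,fy=3,interpolation=cv2.INTER_CUBIC))
E
```

```text
shift [-0.4, -0.0, 0.0] turn [0.0001, -0.0003, -0.0002] dist 0.4 deg 0.0
plane z=-32.6 at y=-28; slope x 0.05 deg, slope y -0.15 deg 2524
eye [  0.85 -25.  ] top y extreme -41.8Traceback (most recent call last):
  File "<stdin>", line 4, in <module>
  File "h.py", line 101, in held
    h=q[(q[:,1]>e[1]+13)]; print('handle x range',h[:,0].min().round(1),h[:,0].max().round(1))
                                                  ~~~~~~~~~~^^
    return umr_minimum(a, axis, None, out, keepdims, initial, where)
ValueError: zero-size array to reduction operation minimum which has no identity
```

```bash
python3 - <<'E'
from h import *
im,d,C,P=load('w13')
print(bot.sense()['wrist_force'])
cv2.imwrite('pics/w13a.png',cv2.resize(im[100:300,250:390],None,fx=3,fy=3,interpolation=cv2.INTER_CUBIC))
E
```

```text
[-0.06393144 -0.69221359 -1.41908613]
```

View pics/w13a.png

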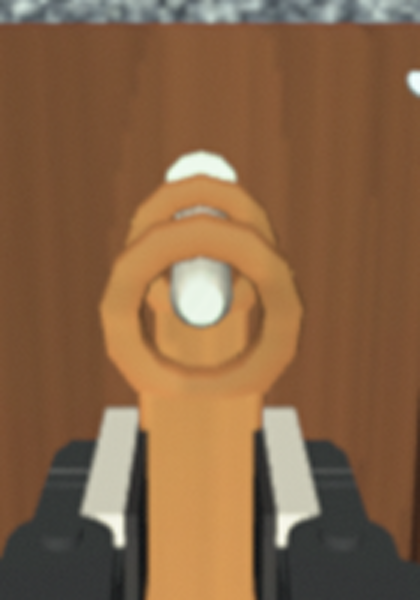

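Request:
move_arm:
  moves:
    - [[-0.2,0,6],[0,0,0],0]
    - [[-0.2,0,12],[0,0,0],0]
    - [[-0.2,0,18],[0,0,0],0]
    - [[-0.2,0,24],[0,0,0],0]
    - [[-0.2,0,30],[0,0,0],0]
    - [[-0.2,0,34],[0,0,0],0]
    - [[-0.2,0,36],[0,0,0],0]
    - [[-0.2,0,36],[0,0,0],0]

```text
time: 13.55
eef_pos: [0.5992, -0.3646, 0.1202]
eef_rot: [-148.0, -0.0, -93.5]
wrist_force: [-1.5, 0.7, 2.2]
grip_width: 0.173
```

```bash
python3 - <<'E'
from h import *
e=[1.0,-27.5,-29.6]
im,d,C,P=snap('w14')
go(tcp_for([-2,.1,55],e),TF())
print(bot.sense()['wrist_force'])
cv2.imwrite('pics/w14a.png',cv2.resize(im[100:300,250:390],None,fx=3,fy=3,interpolation=cv2.INTER_CUBIC))
E
```

```text
shift [-0.2, 0.1, 1.2] turn [-0.0002, -0.0003, -0.0001] dist 1.2 deg 0.0
[-1.78125928  1.01482695  2.3809989 ]
```

View pics/w14a.png

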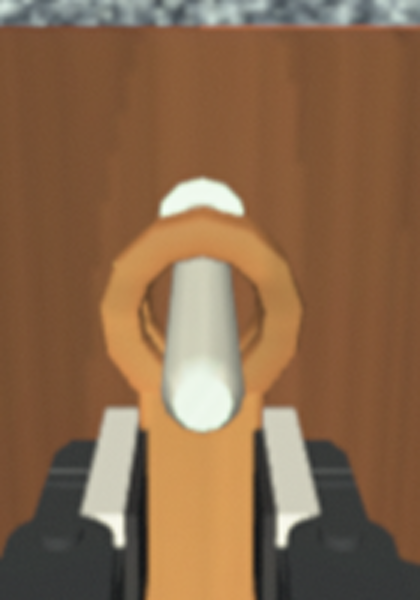

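Request:
move_arm:
  moves:
    - [[0,0,1.5],[0,0,0],0]
    - [[0,0,2.5],[0,0,0],0]
    - [[0,0,2.5],[0,0,0],0]
    - [[0,0,2.5],[0,0,0],0]

```text
time: 14.0
eef_pos: [0.6008, -0.365, 0.1197]
eef_rot: [-147.9, -0.1, -93.5]
wrist_force: [-5.1, 1.9, 10.9]
grip_width: 0.176
```

Request:
move_arm:
  moves:
    - [[0,0,-1],[0,0,0],0.4]
    - [[0,0,-1],[0,0,0],0.4]
    - [[0,0,-1],[0,0,0],0.4]
    - [[0,0,-15],[0,0,0],0.4]
    - [[0,0,-40],[0,0,0],0.4]
    - [[0,0,-80],[0,0,0],0.4]
    - [[0,0,-120],[0,0,0],0.4]
    - [[0,0,-120],[0,0,0],0.4]

```text
time: 14.8
eef_pos: [0.535, -0.3636, 0.2253]
eef_rot: [-147.7, -0.3, -93.7]
wrist_force: [0.2, -1.5, 0.4]
grip_width: 0.399
```

```bash
python3 - <<'E'
from h import *
im,d,C,P=snap('w15')
print(bot.sense()['grip_width'])
E
```

```text
0.399969454349891
```

View pics/w15.png

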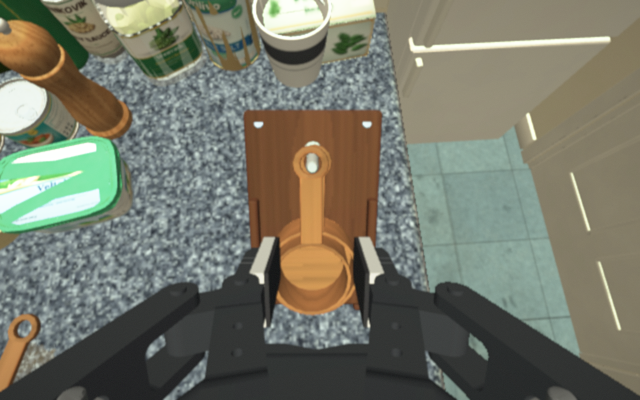

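```bash
cat >> h.py <<'E'
def nest(P,D,zt):
    Q=(P-ROOT)@S*1000
    m=(np.abs(Q[...,2]-zt)<4)&(Q[...,0]<-45)&(Q[...,0]>-160)&(np.abs(Q[...,1])<60)&~((np.abs(Q[...,1])<14)&(Q[...,0]>-100+D/2-8))
    q=Q[m]
    f=lambda p:np.clip(np.abs(np.hypot(q[:,0]-p[0],q[:,1]-p[1])-(D/2-1.5))-1.5,0,4)
    r=least_squares(f,[-102,0])
    k=f(r.x)<1
    c=np.linalg.lstsq(np.c_[q[k][:,:2],np.ones(k.sum())],q[k][:,2],rcond=None)[0]
    print('D',D,'centre',r.x.round(1),'rim z at centre',(c[:2]@r.x+c[2]).round(2),'tilt deg',np.degrees(c[:2]).round(2),'n',k.sum(),'of',len(q))
    m=(np.abs(Q[...,1])<6)&(Q[...,0]>-50)&(Q[...,0]<-18); print('handle z',np.percentile(Q[m][:,2],[10,50,90]).round(1))
E
python3 - <<'E'
from h import *
im,d,C,P=load('w15'); nest(P,68,58); nest(P,82,48)
go([0.47,0.07,0.25],yaw=-110)
go([0.47,-0.15,0.28],yaw=-100)
E
```

```text
D 68 centre [-102.8    1. ] rim z at centre 57.6 tilt deg [-0.46 -0.31] n 768 of 775
handle z [ 56.1  57.2 247.9]
D 82 centre [-106.8    1. ] rim z at centre 48.06 tilt deg [-0.68  0.34] n 217 of 850
handle z [ 56.1  57.2 247.9]
shift [-427.1, 63.5, -73.6] turn [-0.5586, 0.0772, 0.2798] dist 438.0 deg 36.1
shift [-207.4, 36.3, -91.0] turn [-0.5616, 0.0281, 0.1099] dist 229.4 deg 32.8
```

Request:
move_arm:
  moves:
    - [[-207,36,-91],[-0.56,0.028,0.11],0.5]
    - [[-207,36,-91],[-0.56,0.028,0.11],0.5]
    - [[-207,36,-91],[-0.56,0.028,0.11],0.5]
    - [[-207,36,-91],[-0.56,0.028,0.11],0.5]
    - [[-427,64,-74],[-0.5586,0.0772,0.28],0.5]
    - [[-427,64,-74],[-0.5586,0.0772,0.28],0.5]
    - [[-427,64,-74],[-0.5586,0.0772,0.28],0.5]
    - [[-427,64,-74],[-0.5586,0.0772,0.28],0.5]

```text
time: 15.65
eef_pos: [0.479, -0.0257, 0.2495]
eef_rot: [179.6, 0.0, -109.8]
wrist_force: [0.8, 1.1, -0.4]
grip_width: 0.5
```

```bash
python3 - <<'E'
from h import *
go([0.47,0.07,0.25],yaw=-110)
E
```

```text
shift [-87.0, 40.9, -0.2] turn [0.0062, 0.0009, 0.0032] dist 96.1 deg 0.4
```

Request:
move_arm:
  moves:
    - [[-90,41,30],[0.006,0.001,0.003],0.5]
    - [[-90,41,30],[0.006,0.001,0.003],0.5]
    - [[-90,41,30],[0.006,0.001,0.003],0.5]
    - [[-90,41,30],[0.006,0.001,0.003],0.5]

```text
time: 16.05
eef_pos: [0.4703, 0.0721, 0.2199]
eef_rot: [180.0, -0.0, -109.8]
wrist_force: [-0.1, -0.7, 0.1]
grip_width: 0.498
```

```bash
python3 - <<'E'
from h import *
im,d,C,P=snap('w16')
for c in cups(P):
    print(c)
    if c[0]==54:
        p=grip_pose(c[1],c[2],.0135); print(p)
        for z in (.08,.0135): p[2]=z; go(p,yaw=-90+c[2])
E
```

```text
(40, array([ 0.39678976, -0.04415486]), np.float64(-14.771319473719307), np.float64(0.04787150937629181), np.float64(0.008892216397762205), np.float64(0.5080711998459293))
(54, array([0.43013329, 0.1115472 ]), np.float64(-20.63021976040007), np.float64(0.04800430221265889), np.float64(0.0069389632685800656), np.float64(1.219272436678903))
[np.float64(0.497516209854857), np.float64(0.08617906051605151), 0.0135]
shift [-24.1, -19.5, 140.5] turn [-0.0007, -0.0, 0.0112] dist 143.9 deg 0.6
shift [-24.1, -19.4, 207.0] turn [-0.0007, -0.0, 0.0112] dist 209.3 deg 0.6
```

View pics/w16.png

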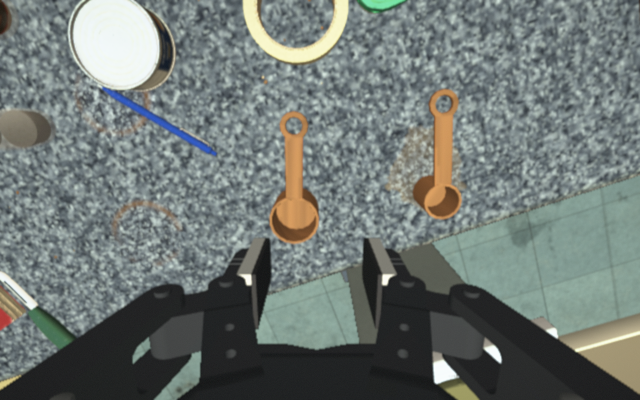

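Request:
move_arm:
  moves:
    - [[-24.1,-19.5,45],[-0.001,0,0.011],0.5]
    - [[-24.1,-19.5,90],[-0.001,0,0.011],0.5]
    - [[-24.1,-19.5,135],[-0.001,0,0.011],0.5]
    - [[-24.1,-19.5,165],[-0.001,0,0.011],0.5]
    - [[-24.1,-19.5,190],[-0.001,0,0.011],0.5]
    - [[-24.1,-19.5,206],[-0.001,0,0.011],0.5]
    - [[-24.1,-19.5,206],[-0.001,0,0.011],0.5]
    - [[-24.1,-19.5,206],[-0.001,0,0.011],0.5]

```text
time: 16.9
eef_pos: [0.4987, 0.0847, 0.0155]
eef_rot: [-179.9, 0.0, -110.8]
wrist_force: [0.1, -1.2, 0.3]
grip_width: 0.502
```

```bash
python3 - <<'E'
from h import *
im,d,C,P=snap('w17')
p=[0.4975,0.0862,.0145]; go(p,yaw=-90-20.63)
E
```

```text
shift [-0.4, 1.8, 1.4] turn [-0.0018, 0.0015, -0.0029] dist 2.3 deg 0.2
```

View pics/w17.png

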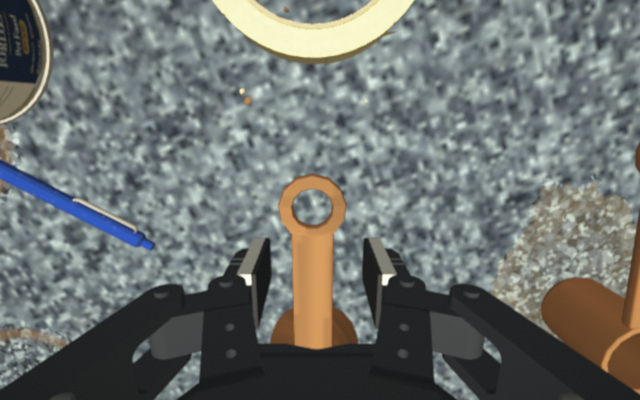

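Request:
move_arm:
  moves:
    - [[-0.5,1,0],[0,0,0],0]
    - [[-0.5,1,0],[0,0,0],0]
    - [[-0.5,1,0],[0,0,0],0]
    - [[-0.5,1,0],[0,0,0],0]
    - [[-0.5,1,0],[0,0,0],0]
    - [[-0.5,1,0],[0,0,0],0]

```text
time: 17.55
eef_pos: [0.4984, 0.0871, 0.0156]
eef_rot: [-179.9, 0.1, -110.7]
wrist_force: [2.4, -1.0, 6.2]
grip_width: 0.176
```

```bash
python3 - <<'E'
from h import *
im,d,C,P=snap('w18'); held(P,hold_ti(C))
E
```

```text
plane z=-30.9 at y=-28; slope x -0.06 deg, slope y -1.53 deg 2343
eye [  0.79 -28.16] top y extreme -42.6
handle x range -8.0 9.7
handle under palm: slope 1.22 z at 0 -32.5
```

Request:
move_arm:
  moves:
    - [[0,0,-20],[0,0,0],0]
    - [[0,0,-60],[0,0,0],0]
    - [[0,0,-110],[0,0,0],0]
    - [[0,0,-150],[0,0,0],0]
    - [[0,0,-180],[0,0,0],0]
    - [[0,0,-200],[0,0,0],0]
    - [[0,0,-200],[0,0,0],0]
    - [[0,0,-200],[0,0,0],0]

```text
time: 18.4
eef_pos: [0.4965, 0.0873, 0.2144]
eef_rot: [180.0, 0.1, -110.7]
wrist_force: [-0.7, 0.4, -1.6]
grip_width: 0.177
```

```bash
python3 - <<'E'
from h import *
im,d,C,P=snap('w19'); held(P,hold_ti(C))
go([0.46,-0.06,0.28],yaw=-90)
e=[.8,-28.2,-28]
go(tcp_for([-2,.1,140],e),TF())
E
```

```text
plane z=-31.5 at y=-28; slope x -0.12 deg, slope y -0.08 deg 2338
eye [  0.8  -28.22] top y extreme -42.3
handle x range -8.1 9.6
handle under palm: slope 2.73 z at 0 -32.4
shift [150.5, -18.0, -66.2] turn [0.0014, 0.0005, -0.3607] dist 165.4 deg 20.7
shift [400.0, -211.7, 21.3] turn [0.5557, -0.0834, -0.2926] dist 453.0 deg 36.3
```

View pics/w19.png

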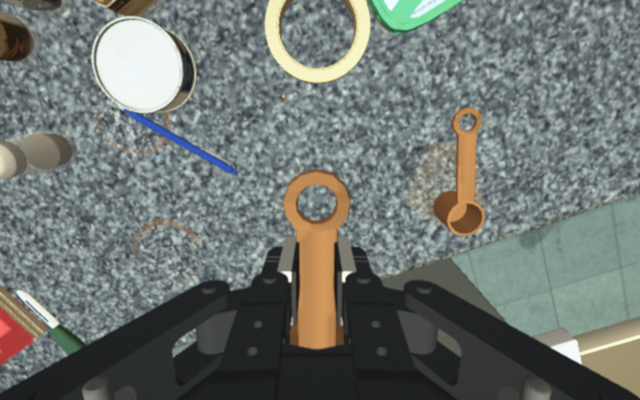

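Request:
move_arm:
  moves:
    - [[150,-18,-66],[0.001,0,-0.36],0]
    - [[150,-18,-66],[0.001,0,-0.36],0]
    - [[150,-18,-66],[0.001,0,-0.36],0]
    - [[400,-212,0],[0.5557,-0.0834,-0.2926],0]
    - [[400,-212,0],[0.5557,-0.0834,-0.2926],0]
    - [[400,-212,0],[0.5557,-0.0834,-0.2926],0]
    - [[400,-212,0],[0.5557,-0.0834,-0.2926],0]
    - [[400,-212,0],[0.5557,-0.0834,-0.2926],0]

```text
time: 19.25
eef_pos: [0.5199, -0.2213, 0.2369]
eef_rot: [-149.0, 0.5, -93.0]
wrist_force: [1.9, 1.7, -0.9]
grip_width: 0.175
```

```bash
python3 - <<'E'
from h import *
print(bot.sense()['joint_pos'])
e=[.8,-28.2,-28.5]
go(tcp_for([-2,.1,140],e),TF())
E
```

```text
[  9.57920405  10.79102354  24.31950961 121.23906801 -44.42626272
  28.45914855 -24.76713475]
shift [139.0, -12.3, 58.5] turn [0.0183, 0.0124, 0.0022] dist 151.3 deg 1.3
```

Request:
move_arm:
  moves:
    - [[139,-12,40],[0.018,0.012,0.002],0]
    - [[139,-12,40],[0.018,0.012,0.002],0]
    - [[139,-12,40],[0.018,0.012,0.002],0]
    - [[139,-12,40],[0.018,0.012,0.002],0]
    - [[139,-12,50],[0.018,0.012,0.002],0]
    - [[139,-12,58],[0.018,0.012,0.002],0]
    - [[139,-12,58],[0.018,0.012,0.002],0]
    - [[139,-12,58],[0.018,0.012,0.002],0]

```text
time: 20.05
eef_pos: [0.5551, -0.36, 0.1939]
eef_rot: [-148.0, 0.0, -93.3]
wrist_force: [-0.5, -1.7, -0.6]
grip_width: 0.174
```

```bash
python3 - <<'E'
from h import *
im,d,C,P=snap('w20'); held(P,hold_ti(C))
e=[.8,-28.2,-28.5]
go(tcp_for([-2,.3,120],e),TF())
cv2.imwrite('pics/w20a.png',cv2.resize(im[100:300,250:390],None,fx=3,fy=3,interpolation=cv2.INTER_CUBIC))
E
```

```text
plane z=-31.4 at y=-28; slope x -0.26 deg, slope y -0.05 deg 2308
eye [  0.82 -27.81] top y extreme -42.0
handle x range -8.0 9.7
handle under palm: slope 2.38 z at 0 -32.3
shift [1.1, 2.9, 21.4] turn [-0.0006, 0.0011, 0.0029] dist 21.7 deg 0.2
```

View pics/w20a.png

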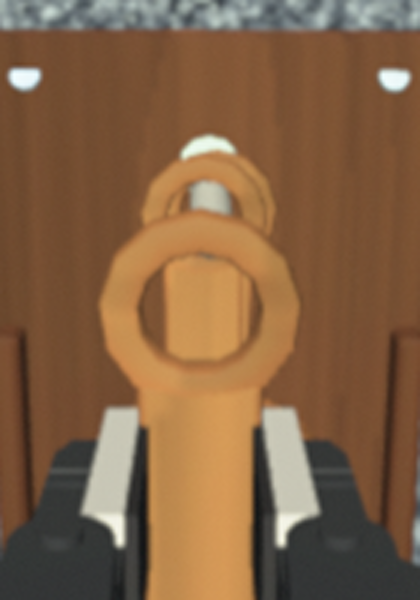

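Request:
move_arm:
  moves:
    - [[1,2.5,15],[0,0.001,0.003],0]
    - [[1,2.5,21],[0,0.001,0.003],0]
    - [[1,2.5,21],[0,0.001,0.003],0]
    - [[1,2.5,21],[0,0.001,0.003],0]
    - [[1,2.5,28],[0,0.001,0.003],0]
    - [[1,2.5,35],[0,0.001,0.003],0]
    - [[1,2.5,35],[0,0.001,0.003],0]

```text
time: 20.8
eef_pos: [0.5715, -0.3631, 0.1623]
eef_rot: [-148.0, 0.0, -93.5]
wrist_force: [0.9, 0.2, 0.3]
grip_width: 0.178
```

```bash
python3 - <<'E'
from h import *
im,d,C,P=snap('w21')
e=[.8,-28.0,-28.5]
go(tcp_for([-2,.3,97],e),TF())
print(proj([ROOT+.095*S[:,2]],C))
cv2.imwrite('pics/w21a.png',cv2.resize(im[100:300,250:390],None,fx=3,fy=3,interpolation=cv2.INTER_CUBIC))
E
```

```text
shift [-0.7, -0.4, 8.8] turn [0.0003, -0.0001, -0.0012] dist 8.8 deg 0.1
[[316.02504664 190.95323907]]
```

View pics/w21a.png

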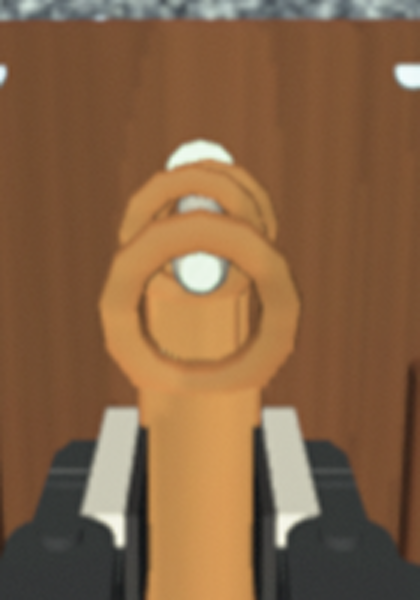

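Request:
move_arm:
  moves:
    - [[-0.7,-0.4,7],[0,0,-0.001],0]
    - [[-0.7,-0.4,13],[0,0,-0.001],0]
    - [[-0.7,-0.4,19],[0,0,-0.001],0]
    - [[-0.7,-0.4,25],[0,0,-0.001],0]
    - [[-0.7,-0.4,31],[0,0,-0.001],0]
    - [[-0.7,-0.4,36],[0,0,-0.001],0]
    - [[-0.7,-0.4,39],[0,0,-0.001],0]
    - [[-0.7,-0.4,39],[0,0,-0.001],0]

```text
time: 21.65
eef_pos: [0.5923, -0.3642, 0.1299]
eef_rot: [-148.0, -0.0, -93.5]
wrist_force: [-0.3, 0.2, -1.2]
grip_width: 0.178
```

```bash
python3 - <<'E'
from h import *
im,d,C,P=snap('w22')
e=[.8,-28.0,-28.5]
go(tcp_for([-2,.3,65],e),TF())
cv2.imwrite('pics/w22a.png',cv2.resize(im[100:300,250:390],None,fx=3,fy=3,interpolation=cv2.INTER_CUBIC))
E
```

```text
shift [-0.4, 0.2, 2.2] turn [-0.0002, -0.0008, -0.0003] dist 2.3 deg 0.1
```

View pics/w22a.png

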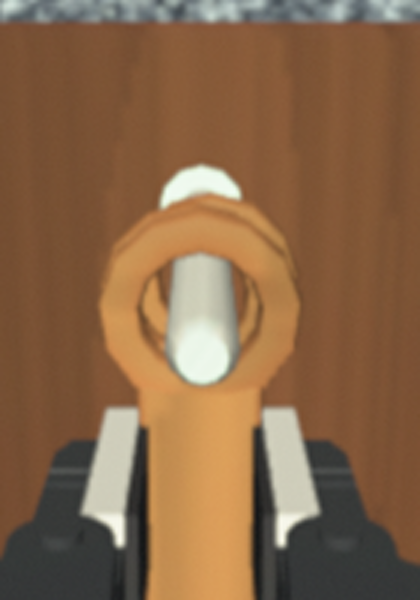

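Request:
move_arm:
  moves:
    - [[0,0,1.5],[0,0,0],0]
    - [[0,0,3],[0,0,0],0]
    - [[0,0,4],[0,0,0],0]
    - [[0,0,4],[0,0,0],0]
    - [[0,0,4],[0,0,0],0]

```text
time: 22.2
eef_pos: [0.5946, -0.3648, 0.1284]
eef_rot: [-147.9, -0.1, -93.5]
wrist_force: [-3.2, 1.7, 7.0]
grip_width: 0.172
```

Request:
move_arm:
  moves:
    - [[0,0,-1],[0,0,0],0.4]
    - [[0,0,-1],[0,0,0],0.4]
    - [[0,0,-1],[0,0,0],0.4]
    - [[0,0,-15],[0,0,0],0.4]
    - [[0,0,-40],[0,0,0],0.4]
    - [[0,0,-80],[0,0,0],0.4]
    - [[0,0,-120],[0,0,0],0.4]
    - [[0,0,-120],[0,0,0],0.4]

```text
time: 23.0
eef_pos: [0.5294, -0.3634, 0.2338]
eef_rot: [-147.7, -0.3, -93.7]
wrist_force: [1.1, -0.5, 0.7]
grip_width: 0.405
```

```bash
python3 - <<'E'
from h import *
im,d,C,P=snap('w23')
nest(P,54,68); nest(P,68,58)
print(grip_pose([.3968,-.0442],-14.8,.2))
go([0.45,-0.15,0.27],yaw=-100)
go([0.466,-0.063,0.22],yaw=-104.8)
E
```

```text
D 54 centre [-103.    -0.9] rim z at centre 67.73 tilt deg [-0.2  -0.05] n 673 of 677
handle z [ 66.3 253.5 266.6]
D 68 centre [-106.6    0.2] rim z at centre 58.25 tilt deg [-1.22 -0.15] n 297 of 827
handle z [ 66.3 253.5 266.6]
[np.float64(0.46641128397952103), np.float64(-0.06259209457137692), 0.2]
shift [-206.3, 58.3, -83.0] turn [-0.5623, 0.0281, 0.1099] dist 229.9 deg 32.9
shift [-294.3, 75.9, -35.4] turn [-0.5612, 0.0516, 0.1915] dist 306.0 deg 34.1
```

View pics/w23.png

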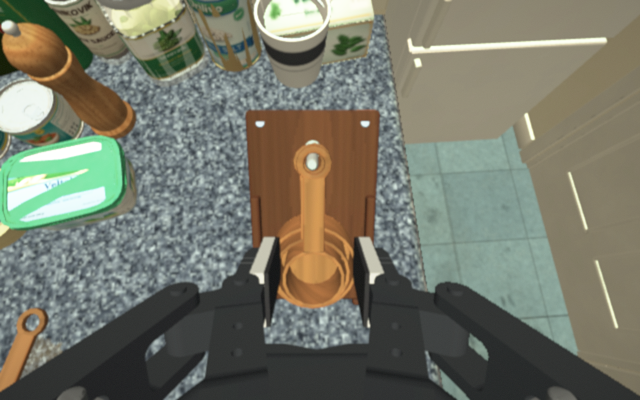

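54 is home (rim 67.7 vs 68). Now cup_40.

Request:
move_arm:
  moves:
    - [[-206,58,-83],[-0.56,0.028,0.11],0.5]
    - [[-206,58,-83],[-0.56,0.028,0.11],0.5]
    - [[-206,58,-83],[-0.56,0.028,0.11],0.5]
    - [[-206,58,-83],[-0.56,0.028,0.11],0.5]
    - [[-294,76,-35],[-0.561,0.0516,0.1915],0.5]
    - [[-294,76,-35],[-0.561,0.0516,0.1915],0.5]
    - [[-294,76,-35],[-0.561,0.0516,0.1915],0.5]
    - [[-294,76,-35],[-0.561,0.0516,0.1915],0.5]

```text
time: 23.85
eef_pos: [0.465, -0.0544, 0.2151]
eef_rot: [179.4, 0.2, -104.1]
wrist_force: [-0.1, -0.3, 0.2]
grip_width: 0.499
```

Request:
move_arm:
  moves:
    - [[0,0,0],[0,0,0],0.5]
    - [[0,0,0],[0,0,0],0.5]
    - [[0,0,0],[0,0,0],0.5]

```text
time: 24.15
eef_pos: [0.4662, -0.0639, 0.2182]
eef_rot: [179.8, 0.1, -104.9]
wrist_force: [-0.9, -0.3, 0.2]
grip_width: 0.5
```

```bash
python3 - <<'E'
from h import *
im,d,C,P=snap('w24')
for c in cups(P):
    print(c)
    if c[0]==40:
        p=grip_pose(c[1],c[2],.0145); print(p)
        for z in (.08,.0145): p[2]=z; go(p,yaw=-90+c[2])
E
```

```text
(40, array([ 0.59824877, -0.10463723]), np.float64(-35571.31050750431), np.float64(0.05141671076993273), np.float64(1.530226006454536), np.float64(27.21450283168696))
[np.float64(0.6244151599638961), np.float64(-0.03756026292639417), 0.0145]
shift [-65.9, -146.6, 138.0] turn [0.0011, 0.0036, -1.4586] dist 211.8 deg 83.6
shift [-65.8, -146.8, 203.5] turn [0.0011, 0.0036, -1.4586] dist 259.4 deg 83.6
(40, array([ 0.6075408 , -0.04214487]), np.float64(34463.76718033982), np.float64(0.04829594677007559), np.float64(0.45417764892620616), np.float64(19.43021128678622))
[np.float64(0.5997238453755633), np.float64(-0.11371927219888646), 0.0145]
shift [14.0, -142.3, 137.8] turn [0.0037, -0.0006, 1.4198] dist 198.6 deg 81.3
shift [14.2, -142.5, 203.3] turn [0.0037, -0.0006, 1.4198] dist 248.7 deg 81.3
(40, array([ 0.39673879, -0.04461573]), np.float64(-14.73740510691438), np.float64(0.04800730066768383), np.float64(0.005807978083095959), np.float64(0.4316617897220709))
[np.float64(0.4663701213092731), np.float64(-0.06293176591317912), 0.0145]
shift [-0.8, -0.4, 138.3] turn [0.003, 0.0018, -0.0026] dist 138.3 deg 0.2
shift [-0.7, -0.6, 203.8] turn [0.003, 0.0018, -0.0026] dist 203.8 deg 0.2
```

Request:
move_arm:
  moves:
    - [[-0.7,-0.4,45],[0.003,0.002,-0.003],0.5]
    - [[-0.7,-0.4,90],[0.003,0.002,-0.003],0.5]
    - [[-0.7,-0.4,135],[0.003,0.002,-0.003],0.5]
    - [[-0.7,-0.4,165],[0.003,0.002,-0.003],0.5]
    - [[-0.7,-0.4,190],[0.003,0.002,-0.003],0.5]
    - [[-0.7,-0.4,204],[0.003,0.002,-0.003],0.5]
    - [[-0.7,-0.4,204],[0.003,0.002,-0.003],0.5]
    - [[-0.7,-0.4,204],[0.003,0.002,-0.003],0.5]

```text
time: 25.0
eef_pos: [0.466, -0.062, 0.0143]
eef_rot: [180.0, -0.0, -104.7]
wrist_force: [-0.4, 0.1, 0.4]
grip_width: 0.505
```

```bash
python3 - <<'E'
from h import *
im,d,C,P=snap('w25')
go([0.4664,-0.0629,.0145],yaw=-104.74)
E
```

```text
shift [1.0, -0.3, 0.2] turn [-0.0003, 0.0001, 0.002] dist 1.1 deg 0.1
```

View pics/w25.png

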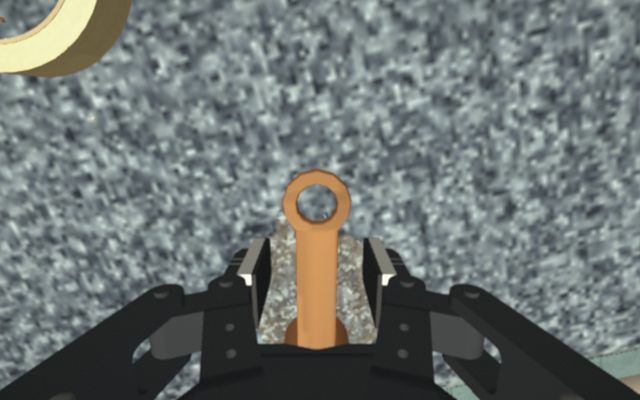

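Request:
move_arm:
  moves:
    - [[0.7,0,0],[0,0,0],0]
    - [[0.7,0,0],[0,0,0],0]
    - [[0.7,0,0],[0,0,0],0]
    - [[0.7,0,0],[0,0,0],0]
    - [[0.7,0,0],[0,0,0],0]
    - [[0.7,0,0],[0,0,0],0]

```text
time: 25.65
eef_pos: [0.4664, -0.0617, 0.0143]
eef_rot: [-180.0, 0.0, -104.5]
wrist_force: [1.7, -0.4, 4.5]
grip_width: 0.179
```

Request:
move_arm:
  moves:
    - [[0,0,-20],[0,0,0],0]
    - [[0,0,-60],[0,0,0],0]
    - [[0,0,-110],[0,0,0],0]
    - [[0,0,-160],[0,0,0],0]
    - [[0,0,-200],[0,0,0],0]
    - [[0,0,-240],[0,0,0],0]
    - [[0,0,-240],[0,0,0],0]
    - [[0,0,-240],[0,0,0],0]

```text
time: 26.45
eef_pos: [0.4654, -0.061, 0.2539]
eef_rot: [179.9, 0.1, -104.5]
wrist_force: [0.2, 0.2, -1.8]
grip_width: 0.175
```

```bash
python3 - <<'E'
from h import *
im,d,C,P=snap('w26'); held(P,hold_ti(C))
e=[.8,-28.2,-28.5]
go(tcp_for([-2,.1,145],e),TF())
E
```

```text
plane z=-32.6 at y=-28; slope x 0.10 deg, slope y -0.22 deg 2410
eye [  0.85 -28.62] top y extreme -42.7
handle x range -7.9 9.7
handle under palm: slope 2.52 z at 0 -33.6
shift [269.6, -158.6, 56.3] turn [0.5599, -0.0532, -0.1879] dist 317.8 deg 34.0
```

Request:
move_arm:
  moves:
    - [[270,-158,20],[0.56,-0.053,-0.188],0]
    - [[270,-158,20],[0.56,-0.053,-0.188],0]
    - [[270,-158,20],[0.56,-0.053,-0.188],0]
    - [[270,-158,20],[0.56,-0.053,-0.188],0]
    - [[270,-158,20],[0.56,-0.053,-0.188],0]
    - [[270,-158,20],[0.56,-0.053,-0.188],0]
    - [[270,-158,20],[0.56,-0.053,-0.188],0]
    - [[270,-158,20],[0.56,-0.053,-0.188],0]

```text
time: 27.3
eef_pos: [0.5493, -0.365, 0.2308]
eef_rot: [-148.1, 0.1, -93.7]
wrist_force: [1.0, 0.8, -0.6]
grip_width: 0.18
```

```bash
python3 - <<'E'
from h import *
e=[.85,-28.6,-29.6]
go(tcp_for([-2,.1,130],e),TF())
E
```

```text
shift [-3.5, 17.8, 46.2] turn [0.0012, -0.0008, -0.0037] dist 49.7 deg 0.2
```

Request:
move_arm:
  moves:
    - [[-3,17.8,25],[0.001,0,-0.003],0]
    - [[-3,17.8,46],[0.001,0,-0.003],0]
    - [[-3,17.8,46],[0.001,0,-0.003],0]
    - [[-3,17.8,46],[0.001,0,-0.003],0]
    - [[-3,17.8,46],[0.001,0,-0.003],0]
    - [[-3,17.8,46],[0.001,0,-0.003],0]

```text
time: 27.9
eef_pos: [0.5605, -0.3604, 0.1864]
eef_rot: [-147.8, -0.2, -93.4]
wrist_force: [-1.0, -0.8, 0.3]
grip_width: 0.176
```

```bash
python3 - <<'E'
from h import *
im,d,C,P=snap('w27'); held(P,hold_ti(C))
e=[.85,-28.4,-29.6]
go(tcp_for([-2,-.1,130],e),TF())
cv2.imwrite('pics/w27a.png',cv2.resize(im[100:300,250:390],None,fx=3,fy=3,interpolation=cv2.INTER_CUBIC))
E
```

```text
plane z=-32.5 at y=-28; slope x 0.13 deg, slope y -0.23 deg 2408
eye [  0.79 -28.23] top y extreme -42.6
handle x range -7.9 9.7
handle under palm: slope 2.22 z at 0 -33.4
shift [2.0, 3.5, 2.8] turn [-0.0044, -0.0017, 0.0035] dist 4.9 deg 0.3
```

View pics/w27a.png

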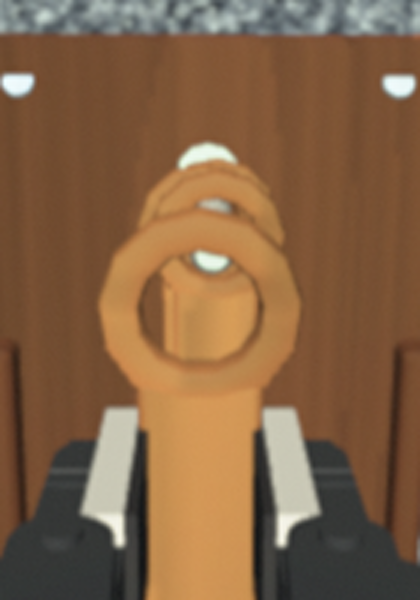

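Request:
move_arm:
  moves:
    - [[2,3,8],[-0.004,-0.002,0.003],0]
    - [[2,3,14],[-0.004,-0.002,0.003],0]
    - [[2,3,14],[-0.004,-0.002,0.003],0]
    - [[2,3,14],[-0.004,-0.002,0.003],0]
    - [[2,3,14],[-0.004,-0.002,0.003],0]
    - [[2,3,14],[-0.004,-0.002,0.003],0]

```text
time: 28.55
eef_pos: [0.5653, -0.3626, 0.1721]
eef_rot: [-148.0, 0.0, -93.4]
wrist_force: [-0.2, -0.6, 0.4]
grip_width: 0.178
```

```bash
python3 - <<'E'
from h import *
im,d,C,P=snap('w28')
e=[.85,-28.4,-29.6]
go(tcp_for([-2,-.1,75],e),TF())
cv2.imwrite('pics/w28a.png',cv2.resize(im[100:300,250:390],None,fx=3,fy=3,interpolation=cv2.INTER_CUBIC))
E
```

```text
shift [0.0, -0.1, 43.1] turn [0.0006, 0.0007, -0.0001] dist 43.1 deg 0.1
```

View pics/w28a.png

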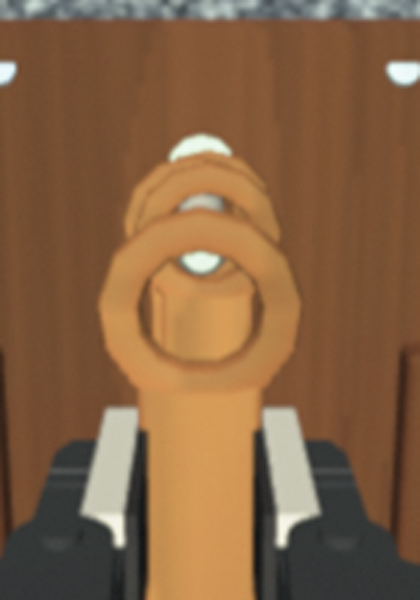

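Request:
move_arm:
  moves:
    - [[0,0,7],[0,0,0],0]
    - [[0,0,13],[0,0,0],0]
    - [[0,0,19],[0,0,0],0]
    - [[0,0,25],[0,0,0],0]
    - [[0,0,31],[0,0,0],0]
    - [[0,0,37],[0,0,0],0]
    - [[0,0,41],[0,0,0],0]
    - [[0,0,41],[0,0,0],0]

```text
time: 29.4
eef_pos: [0.5871, -0.3637, 0.1366]
eef_rot: [-148.1, 0.1, -93.4]
wrist_force: [0.3, 0.4, -1.8]
grip_width: 0.178
```

```bash
python3 - <<'E'
from h import *
im,d,C,P=snap('w29')
e=[.85,-28.4,-29.6]
go(tcp_for([-2,-.1,75],e),TF())
cv2.imwrite('pics/w29a.png',cv2.resize(im[100:300,250:390],None,fx=3,fy=3,interpolation=cv2.INTER_CUBIC))
E
```

```text
shift [0.1, -0.3, 1.7] turn [0.001, 0.0011, -0.0002] dist 1.8 deg 0.1
```

View pics/w29a.png

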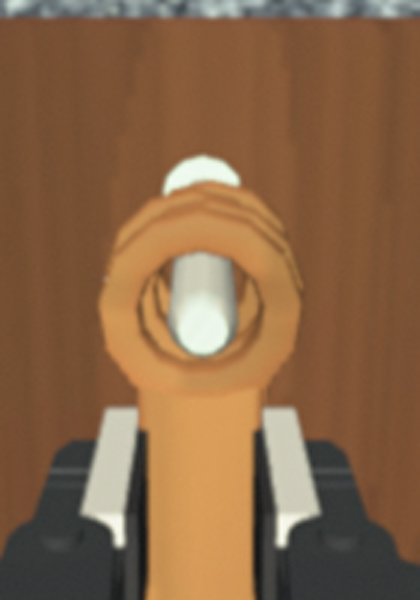

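Request:
move_arm:
  moves:
    - [[0,0,1.5],[0,0,0],0]
    - [[0,0,3],[0,0,0],0]
    - [[0,0,4],[0,0,0],0]
    - [[0,0,4],[0,0,0],0]
    - [[0,0,4],[0,0,0],0]

```text
time: 29.95
eef_pos: [0.5895, -0.3647, 0.1355]
eef_rot: [-147.9, -0.0, -93.5]
wrist_force: [-3.1, 1.3, 9.0]
grip_width: 0.179
```

Request:
move_arm:
  moves:
    - [[0,0,-1],[0,0,0],0.4]
    - [[0,0,-1],[0,0,0],0.4]
    - [[0,0,-1],[0,0,0],0.4]
    - [[0,0,-15],[0,0,0],0.4]
    - [[0,0,-40],[0,0,0],0.4]
    - [[0,0,-80],[0,0,0],0.4]
    - [[0,0,-130],[0,0,0],0.4]
    - [[0,0,-150],[0,0,0],0.4]

```text
time: 30.75
eef_pos: [0.5079, -0.3612, 0.2647]
eef_rot: [-147.9, -0.1, -93.6]
wrist_force: [0.6, -1.0, 1.2]
grip_width: 0.401
```

```bash
python3 - <<'E'
from h import *
im,d,C,P=snap('w30')
nest(P,40,78); nest(P,54,68)
go([0.45,-0.20,0.32],TF())
E
```

```text
D 40 centre [-1.035e+02 -1.000e-01] rim z at centre 78.12 tilt deg [-0.39  0.01] n 396 of 396
handle z [ 76.8 300.3 306.7]
D 54 centre [-106.3   -0.6] rim z at centre 68.61 tilt deg [-1.89  0.32] n 336 of 617
handle z [ 76.8 300.3 306.7]
shift [-157.7, 28.6, -81.8] turn [-0.0042, -0.0043, -0.0013] dist 180.0 deg 0.4
```

View pics/w30.png

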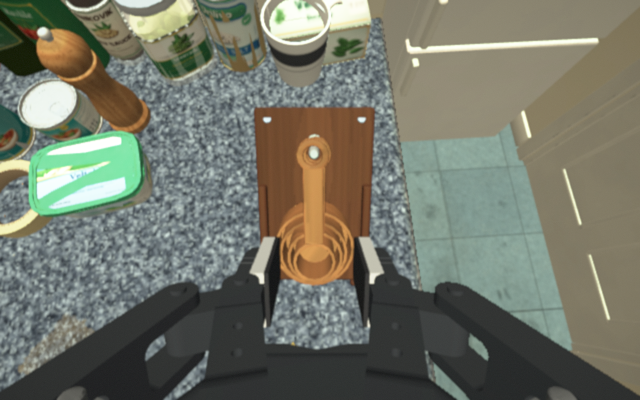

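Request:
move_arm:
  moves:
    - [[-158,29,-80],[0,0,0],0.4]
    - [[-158,29,-80],[0,0,0],0.4]
    - [[-158,29,-80],[0,0,0],0.4]
    - [[-158,29,-80],[0,0,0],0.4]
    - [[-158,29,-80],[0,0,0],0.4]
    - [[-158,29,-80],[0,0,0],0.4]
    - [[-158,29,-80],[0,0,0],0.4]

```text
time: 31.5
eef_pos: [0.4527, -0.1982, 0.3134]
eef_rot: [-148.1, 0.0, -93.5]
wrist_force: [0.4, 0.5, -0.4]
grip_width: 0.402
```

```bash
python3 - <<'E'
from h import *
im,d,C,P=snap('t2','top'); nest(P,40,78)
print([(np.round(x['position'],1).tolist(),round(x['p'],2)) for x in finder.search_frame('cup_96','top')])
a=cv2.imread('pics/top0.png'); cv2.imwrite('pics/cmp.png',np.vstack([im[130:300,80:500],a[130:300,80:500]]))
E
```

```text
D 40 centre [-102.1    1.7] rim z at centre 77.99 tilt deg [-1.56  1.2 ] n 46 of 46
handle z [-2.1 74.9 77.7]
[([442.1, 193.6], 0.73), ([448.8, 199.2], 0.56), ([457.4, 201.3], 0.56), ([450.5, 201.5], 0.5)]
```

View pics/cmp.png

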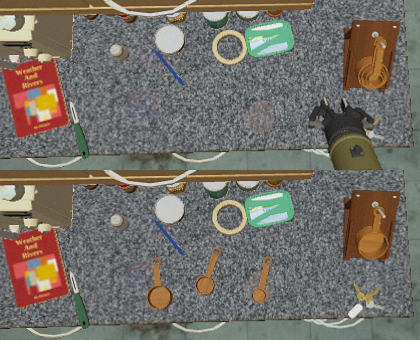

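```bash
python3 -c "
from h import *
print(bot.hand_in()); print(bot.sense()['time'])"
```

```text
the job is handed in; nothing more can be done
None
the job is handed in; nothing more can be done
```

All four cups present are on the peg in one nest, and the job is handed in at about 32 s. cup_96 was not in the scene. cup_82 was already hanging fully home as the largest, so it stayed, and I hung cup_68, cup_54 and cup_40 into it in that order.

| Cup | Rim height above board, measured (mm) | Expected (mm) | Tilt (deg) |
|---|---|---|---|
| cup_68 | 57.6 | 58 | under 0.6 |
| cup_54 | 67.7 | 68 | under 0.6 |
| cup_40 | 78.1 | 78 | under 0.6 |

- **Seating:** each cup was pressed home with about 8–12 N before release. The three hung bowl centres measured 103–104 mm down the slope from the peg.
- **Surroundings:** the final top picture shows the other things where they were at the start. The keys were hidden under the arm in that picture, so I did not check them.
- **No knock seen:** no cup was knocked aside when I re-measured before each grasp.

**Checks that failed or disagreed:**
- My first grasp of cup_68 closed above the handle, because the fingertips sit about 25 mm short of the TCP. Nothing moved, and the second grasp, lower down, held.
- Fits of the larger rims after nesting were partly hidden and came out about 3 mm off in position, with tilts up to 1.9°.
- The coarse last top-camera fit of cup_40 gave a 1–2° tilt from only 46 pixels.

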